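# Unlock the locked cleaning-products box on the under-sink tray

### The arm

A 7-joint arm with a two-finger parallel gripper is mounted at the origin on the work surface. World frame = base frame: x ahead of the robot, y to its left, z up, the work surface at z = 0. Lengths are in m, angles in rad, forces in N, time in s.
With the tool pointing down it reaches from about 0.4 to 0.85 m from the base axis. Payload 4.5 kg.
Tool frame: the origin (TCP) lies at the very end of the fingers, on their centre line; the grasp point (between the pads) lies 19 mm behind it; z points along the fingers, y is the line along which they close (so a half turn about z gives the same grasp; the last joint's range is limited). The gripper opens to 88 mm and grips with 3 to 60 N. Pads are 18 mm wide; open, the fingers measure 123 mm over their backs; the gripper's body (75 mm by 187 mm) begins 45 mm behind the grasp point.
Start: joints at [1.231, 0.689, -0.195, 1.565, 0.157, 0.902, -0.215], TCP at [0.228, -0.582, 0.239] pointing down, gripper open.
Joint ranges: [-3.01, 3.01], [-0.46, 2.08], [-1.47, 1.51], [0.13, 2.56], [-1, 4.14], [0.04, 2.09], [-2.66, 2.66]. Speed limits (rad/s): [2.57, 2.57, 3.14, 3.14, 3.14, 3.14, 3.14].

### API

Orientations are given as a unit quaternion [x, y, z, w].
In Python, from plant import r, eyes, nets gives the robot as it stands.
- The arm moves only by the shell command python3 -m pendant 'ROWS' [FORCE]. ROWS is JSON, a list of rows, each an object of numbers: "claw": the opening, from 0 (shut) to 1 (fully open); "dx", "dy", "dz": the shift along the world's x, y, z in mm; "twist": the turn about the world's z in rad. In form: [{"claw": .., "dx": .., "dy": .., "dz": .., "twist": ..}, ...]. A call has 1 to 8 rows; each row is the pose to reach, as a shift and turn from the pose commanded when the call began; what a row does not reach only later rows make up. A row lasts 1/10 s, in which the tool goes at most 50 mm and 8.59 degrees, less where a joint would pass 70% of its speed; a pose out of reach is approached as far as the arm can. A call with a gripper value outside its range is refused whole. The fingers move at their own pace and stop on an object; FORCE is the grip in N (left out, the last holds). Time passes only in rows, so rows that repeat a pose let the fingers close. It gives the time, the measured TCP pose, the force, the opening and the grip force at its end, in the units of the state.
- r.get_state(): the state, without advancing time (a new reading comes with each control period).
- eyes.snapshot(name): name is "scene" or "top"; returns (picture, depth): 480x640x3 uint8, blue, green, red; 480x640 float32, m along the optical axis (not along the pixel's ray), 0 where there is no reading.
- eyes.camera_info(name): a dict with "K" (3x3 intrinsics, pixels), "world_to_cam" (4x4, takes a point from world to camera coordinates). Camera axes: x right, y down, z forward; pixel columns grow to the right and rows downward; lengths in m; the calibration is good to about 2 mm. A picture is of the moment at which its call begins. camera_info takes no time and is no camera call.
- r.finish_job(): hands the job in; it is judged then, once.
Trained networks look in the newest picture that a camera, given by its name, has taken for a name from the list of things; names that differ only in an ending like _2 or _b are one class to them, and where a whole thing is asked for, a point or a joint stands for the part that bears it (a point fixed in the world has none). Each returns a list of dicts, best first, with "confidence" (0 to 1); they miss things now and then, are a little off and sometimes report something else, mostly with a low value. They report only what shows in the picture. A call takes as long as a camera call. They do not tell look-alikes from the thing itself.
- nets.spot_in(camera, query): "box" ([left, top, width, height] as shares, 0 to 1, of the picture: columns of its width, rows of its height, round what is visible of it).
- nets.place_of(camera, query): "position" ([column, row] as shares, 0 to 1, of the picture: columns of its width, rows of its height: a listed point, or the origin of a listed thing).
The state is a dict: "clock": time; "q": joint angles; "qd": joint speeds; "joint_torque": joint torques, N m; "tool_pos": TCP position; "eef_rot": TCP orientation; "contact_force": force on the tool from outside, world axes, zero at the start; "moment": the same for the moment, N m; "opening": opening from 0.0 (shut) to 1.0 (fully open); "finger_force": force on a finger pad.
Only numpy, scipy, OpenCV 4.12 (cv2) and the standard library are available. Lean on these libraries where they do the work, as an engineer would, in place of code of your own. Each camera call takes 0.05 s, during which the arm holds its last target. There are 200 camera calls.

### The job

Take the key from its rack, push it fully home in the lock on top of the grey steel box and turn it clockwise to its stop so that the lid springs ajar. Turn the key back home, draw it out and put it back upright in the rack slot it came from, leaving the lid ajar. Feel for the keyhole and the stops gently - never force the key in the lock - and do not disturb the other things on the tray.

Things in the scene. Friction and masses are not known exactly. Their poses are not given: they have to be found in the camera images.
- lockbox: Grey painted steel security box screwed to the tray, 200 long (its x) x 150 wide (y) x 100 mm high. Origin: centre of its underside, z up, +x to the lid's hinge at the far side. The near 60 mm of its top (x -100 to -40) is a fixed deck with the lock; the rest is the lid, flush with it at z = 100. Key forced: over 50 N in all contacts of key and box (0.1 Nm of twist gives about 25).
- lock_nominal (a point): Where the centre of the lock's steel keyhole plate (44 x 36 mm, top at box z = 102) should be: box (-70, 0, 102). The lock is held by one nut in an oversize round cut-out: rigid, but up to 2 mm off along box x, 5 mm along y and 0.25 rad askew about z, not measured. Keyhole in its middle: plain slot 15.6 long (plate x) x 4.2 wide (y), no chamfer, 34 deep; plate fixed, 8 thick, cylinder below.
- plug (a joint): Lock cylinder under the keyhole plate, same slot: 0 rad at home (locked), grows clockwise seen from above; hard stops at 0 and 1.40. Friction 0.05 Nm, stays where left. It takes the key with 0.09 rad of play each way, so the key turns that much further. The bit turns only with the key's head within 2 mm of the plate, and comes out only when back home.
- lid (a joint): Lid hinge of the box: 0 rad shut, 0.14 ajar (near edge 20 mm up). A spring lifts it when the lock's cam lets go, at 0.2 to 1.38 rad of the cylinder; it then stays ajar while the lock is turned back.
- key: Double-bit key, 40 g, 64 mm long, standing in the rack. Origin: centre of the flat underside of its black plastic head, which meets the keyhole plate when the key is fully in and the rack's top when stowed; z up. Head 30 wide (x) x 11 thick (y) x 34 high (z 0 to 34): grip across the 11 mm. The key is the same both ways round; its x lies along the slot it enters.
- key_bit (a point): Lower end of the key's flat bit, key (0, 0, -24) mm. The key below its head: round neck of 3 mm diameter (z 0 to -10), flat bit 14 wide (x) x 3 thick (y) (z -10 to -24), round pilot pin of 3.2 mm diameter (z -24 to -30).
- keyrack: Grey plastic rack fixed on the tray, 130 long (x) x 40 wide (y) x 44 mm high. Origin: centre of its underside. The key's slot is in the middle. At x = 48 stands a stubby black screwdriver handle, 22 mm thick, up to z = 92, part of the rack; at x = -45 mm is a shallow unused slot.
- rack_slot (a point): Mouth of the key's slot in the rack, rack (0, 0, 44) mm: 18 long (x) x 6.6 wide (y), 36 mm deep. The stowed key's origin is here, its x along the rack's x.
- dustpan: Blue plastic dustpan, about 260 x 150 x 46 mm, lying open on the tray, handle to its +x. Bystander. Origin under its pan's middle.
- pipe_wrench: Stainless pipe wrench, 260 mm long (x) , 20 mm thick, lying on the tray near the robot. Bystander. Origin under its middle.
- soap_dish: White ceramic soap dish 85 (x) x 120 (y) x 22 mm. Bystander. Origin at the centre of its underside.
- bottle: Orange plastic bottle with twist cap, 66 mm diameter, 200 mm tall, standing. Bystander. Origin at the centre of its underside.
There are look-alikes about, which are no part of the job. Of the things like the key, leave any that is orange; of the rest the larger one is meant.

How it is judged:
By the outcome, as a careful person would: the job done as asked, in the order asked, and still so for the second after the job is handed in, with the robot touching nothing.
It also fails if it takes over 72 s, if anything falls off the work surface, if the arm or the gripper's body presses on something with over 40 N, if the wrist force passes 120 N, or if a joint passes its speed limit or range.

## Working session

There is one attempt and no reset: what is moved stays moved. The work goes in short steps, Python scripts to look and compute and a shell command to move; the robot and the scene stay as the last step left them, time stands still between calls to the robot, and variables do not carry over. Pictures are saved under pics/ and viewed, at most 10 in all, crops included, and the job is handed in when it is done.

```bash
ls; mkdir -p pics; cat > h.py <<'E'
import numpy as np,cv2
from plant import r,eyes,nets
def ray(cam,u,v,z):
    I=eyes.camera_info(cam);K=np.array(I["K"]);T=np.linalg.inv(np.array(I["world_to_cam"]))
    d=T[:3,:3]@np.linalg.solve(K,[u,v,1]);o=T[:3,3]
    return o+d*(z-o[2])/d[2]
def cloud(cam,D):
    I=eyes.camera_info(cam);K=np.array(I["K"]);T=np.linalg.inv(np.array(I["world_to_cam"]))
    v,u=np.mgrid[:480,:640]
    p=np.stack([u,v,np.ones_like(u)],-1)@np.linalg.inv(K).T*D[...,None]
    return p@T[:3,:3].T+T[:3,3]
def proj(cam,p):
    I=eyes.camera_info(cam);c=np.array(I["world_to_cam"])@np.append(p,1);q=np.array(I["K"])@c[:3];return q[:2]/q[2]
E
python3 - <<'E'
from h import *
for c in("scene","top"):
    P,D=eyes.snapshot(c);cv2.imwrite(f"pics/{c}.png",P);np.save(c+".npy",D)
    I=eyes.camera_info(c);print(c,np.linalg.inv(np.array(I["world_to_cam"]))[:3,3].round(3),I["K"][0][0])
    for q in("key","key_bit","rack_slot","lock_nominal","lockbox","keyrack"):
        print(q,[(np.round(np.array(x["position"])*[640,480]).tolist(),round(x["confidence"],2)) for x in nets.place_of(c,q)])
print(r.get_state())
E
```

```text
pics
scene [ 1.064 -0.944  0.75 ] 616.015611268541
key [([215.0, 393.0], 0.96), ([254.0, 280.0], 0.75), ([145.0, 336.0], 0.65)]
key_bit [([144.0, 328.0], 0.74), ([253.0, 293.0], 0.71), ([197.0, 393.0], 0.58)]
rack_slot [([253.0, 282.0], 0.57), ([364.0, 233.0], 0.2)]
lock_nominal [([342.0, 182.0], 0.88)]
lockbox [([364.0, 232.0], 0.69)]
keyrack [([253.0, 302.0], 0.57)]
top [ 0.454 -0.076  0.916] 464.0601943328581
key [([511.0, 234.0], 0.76), ([415.0, 276.0], 0.67), ([501.0, 333.0], 0.66)]
key_bit [([521.0, 247.0], 0.91), ([490.0, 335.0], 0.64), ([410.0, 279.0], 0.54)]
rack_slot []
lock_nominal [([238.0, 276.0], 0.63), ([376.0, 153.0], 0.51)]
lockbox [([255.0, 242.0], 0.58)]
keyrack [([409.0, 277.0], 0.81)]
{'clock': 0.7, 'q': array([ 1.23082481,  0.68908546, -0.19459539,  1.56532354,  0.15728837,
        0.90252253, -0.21513184]), 'qd': array([-1.97399711e-03, -1.10975950e-03, -3.94490556e-04, -1.46101328e-05,
       -1.13242793e-03,  8.71834305e-04,  1.73765169e-03]), 'joint_torque': array([-3.29790482e-04, -5.27366388e+01, -1.26619734e+00, -1.53719705e+01,
       -5.15767245e-02, -7.47770482e-04, -3.45244644e-05]), 'tool_pos': array([ 0.22822909, -0.58184309,  0.23874538]), 'eef_rot': array([9.82589236e-01, 1.85791262e-01, 8.68001090e-06, 2.01958492e-05]), 'contact_force': array([-0.51875584, -0.40935021, -0.53441208]), 'moment': array([ 0.00257962,  0.02902354, -0.03820627]), 'finger_force': 0.0, 'opening': 1.0007110937771357}
```

View pics/scene.png

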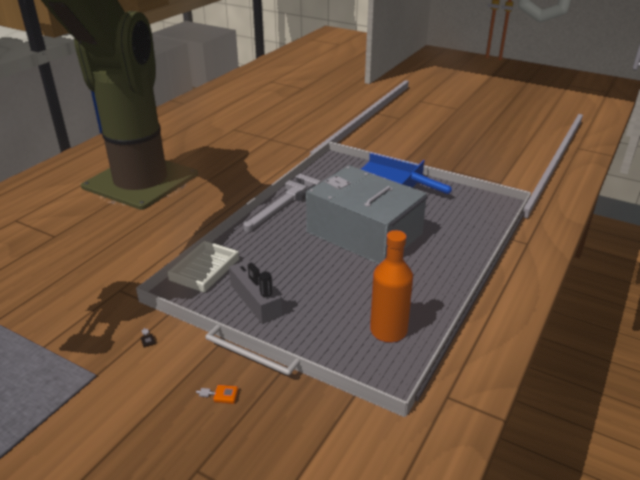

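View pics/top.png

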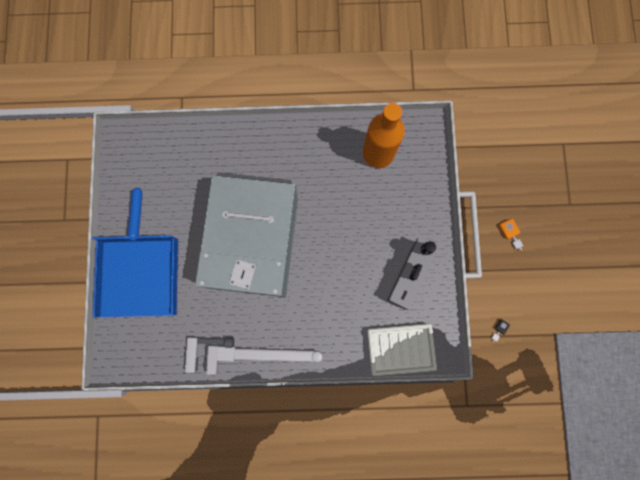

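```bash
python3 - <<'E'
from h import *
P=cv2.imread("pics/top.png");D=np.load("top.npy");C=cloud("top",D)
a=cv2.resize(P[220:315,190:300],None,fx=5,fy=5,interpolation=cv2.INTER_CUBIC)
b=cv2.resize(P[225:320,380:445],None,fx=5,fy=5,interpolation=cv2.INTER_CUBIC)[:, :245]
S=cv2.imread("pics/scene.png")
cv2.imwrite("pics/crop.png",np.hstack([a,b]))
print("tray z",C[200:230,320:380,2].mean(),"deck",np.median(C[275:285,210:228,2]),"lid",np.median(C[195:208,230:270,2]))
print("plate",C[270:278,238:248,2].mean())
np.set_printoptions(precision=3,suppress=True,linewidth=200)
m=(C[...,2]>.09)&(np.hypot(C[...,0]-.5,C[...,1]-.1)<.25);mm=m.astype(np.uint8);n,l,s,c=cv2.connectedComponentsWithStats(mm);print(s)
for i in range(1,n):
  if s[i,4]>1500:
    p=C[l==i][:,:2].astype(np.float32);print(cv2.minAreaRect(p))
X=C[230:310,385:440]
m=(X[...,2]>.04)&(X[...,2]<.065);print("rack",np.median(X[m][:,2]),cv2.minAreaRect(X[m][:,:2].astype(np.float32)))
m=(X[...,2]>.065);n,l,s,c=cv2.connectedComponentsWithStats(m.astype(np.uint8))
for i in range(1,n): print(s[i],X[l==i].mean(0),X[l==i][:,2].max(),cv2.minAreaRect(X[l==i][:,:2].astype(np.float32)))
E
```

```text
tray z 0.01579664552562866 deck 0.11245273530750438 lid 0.11253585028062008
plate 0.1113413809592183
[[     0      0    640    480 296052]
 [   190      0      1      1      1]
 [   270      1      1      1      1]
 ...
 [   283    479      1      1      1]
 [   510    478      1      1      1]
 [   590    479      1      1      1]]
((0.5833408236503601, 0.02026510238647461), (0.22692562639713287, 0.22923152148723602), 81.81669616699219)
rack 0.05615903915977549 ((0.5226148366928101, -0.24542976915836334), (0.04045470803976059, 0.13027946650981903), 62.07451248168945)
[17  1  1  1  1] [ 0.454 -0.076  0.916] 0.9163763626855765 ((0.45374172925949097, -0.0757279247045517), (0.0, 0.0), 0.0)
[38  5  1  1  1] [ 0.454 -0.076  0.916] 0.9163763626855765 ((0.45374172925949097, -0.0757279247045517), (0.0, 0.0), 0.0)
[45  7  1  1  1] [ 0.454 -0.076  0.916] 0.9163763626855765 ((0.45374172925949097, -0.0757279247045517), (0.0, 0.0), 0.0)
[33 10  1  1  1] [ 0.454 -0.076  0.916] 0.9163763626855765 ((0.45374172925949097, -0.0757279247045517), (0.0, 0.0), 0.0)
[ 35  10  17  16 181] [ 0.562 -0.263  0.1
[... 1175 characters left out ...]
-0.076  0.916] 0.9163763626855765 ((0.45374172925949097, -0.0757279247045517), (0.0, 0.0), 0.0)
[15 53  1  1  1] [ 0.454 -0.076  0.916] 0.9163763626855765 ((0.45374172925949097, -0.0757279247045517), (0.0, 0.0), 0.0)
[33 58  1  1  1] [ 0.454 -0.076  0.916] 0.9163763626855765 ((0.45374172925949097, -0.0757279247045517), (0.0, 0.0), 0.0)
[ 3 67  1  1  1] [ 0.454 -0.076  0.916] 0.9163763626855765 ((0.45374172925949097, -0.0757279247045517), (0.0, 0.0), 0.0)
[21 74  1  1  1] [ 0.454 -0.076  0.916] 0.9163763626855765 ((0.45374172925949097, -0.0757279247045517), (0.0, 0.0), 0.0)
[10 76  1  1  1] [ 0.454 -0.076  0.916] 0.9163763626855765 ((0.45374172925949097, -0.0757279247045517), (0.0, 0.0), 0.0)
```

View pics/crop.png

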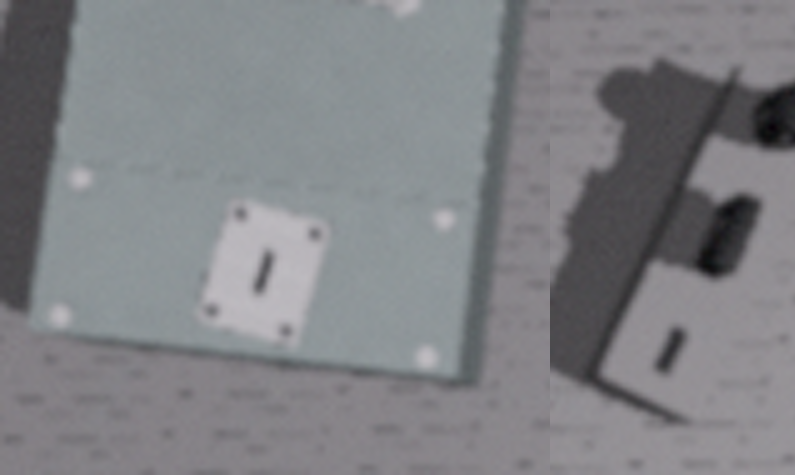

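```bash
python3 - <<'E'
from h import *
np.set_printoptions(precision=4,suppress=True)
P=cv2.imread("pics/top.png");D=np.load("top.npy");C=cloud("top",D);g=cv2.cvtColor(P,cv2.COLOR_BGR2GRAY)
# keyhole via dark weights
def slot(u0,v0,u1,v1,z):
    w=g[v0:v1,u0:u1].astype(float);bg=np.percentile(w,70);w=np.clip(bg-w-.25*(bg-w.min()),0,None)
    v,u=np.mgrid[v0:v1,u0:u1];p=np.array([ray("top",a,b,z)[:2] for a,b in zip(u.ravel(),v.ravel())]);w=w.ravel()/w.sum()
    c=w@p;M=(p-c).T@((p-c)*w[:,None]);e,V=np.linalg.eigh(M);d=V[:,1];d*=np.sign(d[0]);return c,np.arctan2(d[1],d[0]),np.sqrt(e)*1e3
print("keyhole",slot(237,267,249,281,.114))
print("unused slot",slot(398,287,410,302,.056))
G=cv2.resize(P[254:292,226:260],None,fx=8,fy=8,interpolation=cv2.INTER_CUBIC)
m=(cv2.cvtColor(G,cv2.COLOR_BGR2GRAY)>165).astype(np.uint8);hsv=cv2.cvtColor(G,cv2.COLOR_BGR2HSV)
k,_=cv2.findContours(m,cv2.RETR_EXTERNAL,cv2.CHAIN_APPROX_NONE);k=max(k,key=cv2.contourArea)
pw=np.array([ray("top",226+(a+.5)/8-.5,254+(b+.5)/8-.5,.114)[:2] for a,b in k[:,0]],np.float32);print("plate",cv2.minAreaRect(pw))
# box top
m=(C[...,2]>.105)&(C[...,2]<.12);m[:,:180]=0;m[:,310:]=0;m[:160]=0;m[310:]=0
m=cv2.morphologyEx(m.astype(np.uint8),cv2.MORPH_OPEN,np.ones((5,5)))>0;print("box",cv2.minAreaRect(C[m][:,:2].astype(np.float32)))
# key head, handle, bottle
for n,(u0,v0,u1,v1),zl,zh in(("key",(405,258,425,285),.08,.098),("handle",(418,238,440,258),.095,.112),("bottle",(355,95,410,175),.08,.25)):
    X=C[v0:v1,u0:u1];q=(X[...,2]>zl)&(X[...,2]<zh);p=X[q];print(n,q.sum(),p.mean(0),p[:,2].max(),cv2.minAreaRect(p[:,:2].astype(np.float32)))
    if n=="bottle": print("upper",X[(X[...,2]>.195)&(X[...,2]<.23)].mean(0))
yaw=-np.radians(27.93);rc=np.array([.5226,-.2454])
print("pred handle",rc+.048*np.array([np.cos(yaw),np.sin(yaw)]),"pred unused",rc-.045*np.array([np.cos(yaw),np.sin(yaw)]))
E
```

```text
keyhole (array([0.5236, 0.0633]), np.float64(-0.3057043891723908), array([1.0673, 3.973 ]))
unused slot (array([ 0.4822, -0.224 ]), np.float64(-0.4985655233891068), array([1.5279, 4.6529]))
plate ((0.5239876508712769, 0.06342091411352158), (0.036587826907634735, 0.04470232129096985), 73.685302734375)
box ((0.5993797183036804, 0.05648390203714371), (0.15086305141448975, 0.20768602192401886), 81.88424682617188)
key 113 [ 0.5224 -0.2436  0.0889] 0.09356498554951442 ((0.522750198841095, -0.24413074553012848), (0.011044427752494812, 0.029519742354750633), 65.5918960571289)
handle 125 [ 0.5642 -0.2666  0.1033] 0.10718464237102887 ((0.5646281242370605, -0.2671481668949127), (0.020514879375696182, 0.020976707339286804), 55.14017105102539)
bottle 1572 [ 0.7575 -0.1912  0.1541] 0.21630863671691436 ((0.7654707431793213, -0.1943003535270691), (0.06463389098644257, 0.05710719898343086), 68.04586029052734)
upper [ 0.7674 -0.1947  0.2108]
pred handle [ 0.565  -0.2679] pred unused [ 0.4828 -0.2243]
```

```bash
python3 -m pendant '[{"claw":0.5,"dx":40,"dy":40,"dz":0,"twist":0.15},{"claw":0.5,"dx":80,"dy":80,"dz":0,"twist":0.3},{"claw":0.5,"dx":120,"dy":120,"dz":0,"twist":0.45},{"claw":0.5,"dx":160,"dy":160,"dz":0,"twist":0.6},{"claw":0.5,"dx":200,"dy":200,"dz":0,"twist":0.75},{"claw":0.5,"dx":240,"dy":240,"dz":0,"twist":0.9},{"claw":0.5,"dx":280,"dy":280,"dz":0,"twist":1.05},{"claw":0.5,"dx":294,"dy":320,"dz":0,"twist":1.2}]' 20
python3 -c "
from h import *;print(r.get_state()['q'].round(2))"
```

```text
clock: 1.5
tool_pos: [0.5048, -0.2914, 0.239]
eef_rot: [0.704, 0.71, 0.0, 0.001]
contact_force: [0.5, -0.4, -0.5]
opening: 0.498
finger_force: 0.0
[ 0.74  0.67 -0.5   1.69  0.39  0.89  0.08]
```

```bash
python3 -m pendant '[{"claw":0.5,"dx":18,"dy":47,"dz":0,"twist":0.15},{"claw":0.5,"dx":18,"dy":47,"dz":0,"twist":0.3},{"claw":0.5,"dx":18,"dy":47,"dz":0,"twist":0.45},{"claw":0.5,"dx":18,"dy":47,"dz":-40,"twist":0.6},{"claw":0.5,"dx":18,"dy":47,"dz":-60,"twist":0.75},{"claw":0.5,"dx":18,"dy":47,"dz":-80,"twist":0.9},{"claw":0.5,"dx":18,"dy":47,"dz":-90,"twist":1.07},{"claw":0.5,"dx":18,"dy":47,"dz":-90,"twist":1.07}]' 20
cat >> h.py <<'E'
def st():
    s=r.get_state();q=s['eef_rot'];np.set_printoptions(precision=4,suppress=True)
    print("yaw",round(2*np.arctan2(q[1],q[0]),4),"pos",s['tool_pos'],"q",s['q'].round(2),"F",s['contact_force'].round(2),"M",np.round(s['moment'],3),"grip",s['finger_force'])
E
python3 -c "
from h import *;st()"
```

```text
clock: 2.3
tool_pos: [0.5196, -0.2454, 0.1471]
eef_rot: [0.246, 0.969, 0.0, -0.002]
contact_force: [0.5, 0.7, -0.1]
opening: 0.495
finger_force: 0.0
yaw 2.6448 pos [ 0.5196 -0.2454  0.1471] q [ 0.76  0.84 -0.71  1.79  0.73  0.81  0.75] F [ 0.51  0.74 -0.13] M [ 0.029 -0.135 -0.025] grip 0.0
```

```bash
python3 -m pendant '[{"claw":0.5,"dx":3,"dy":1,"dz":-10,"twist":0.0},{"claw":0.5,"dx":3,"dy":1,"dz":-30,"twist":0.0},{"claw":0.5,"dx":3,"dy":1,"dz":-50,"twist":0.0},{"claw":0.5,"dx":3,"dy":1,"dz":-50,"twist":0.0}]' 20
python3 - <<'E'
from h import *
st()
P,D=eyes.snapshot("scene")
cv2.imwrite("pics/g1.png",cv2.resize(P[220:330,190:310],None,fx=5,fy=5,interpolation=cv2.INTER_CUBIC))
E
```

```text
clock: 2.7
tool_pos: [0.5227, -0.2441, 0.0971]
eef_rot: [0.247, 0.969, -0.0, -0.002]
contact_force: [0.3, -0.4, 0.5]
opening: 0.501
finger_force: 0.0
yaw 2.6417 pos [ 0.5227 -0.2441  0.0971] q [ 0.72  0.9  -0.65  1.81  0.8   0.72  0.69] F [ 0.26 -0.42  0.45] M [ 0.044 -0.11   0.01 ] grip 0.0
```

View pics/g1.png

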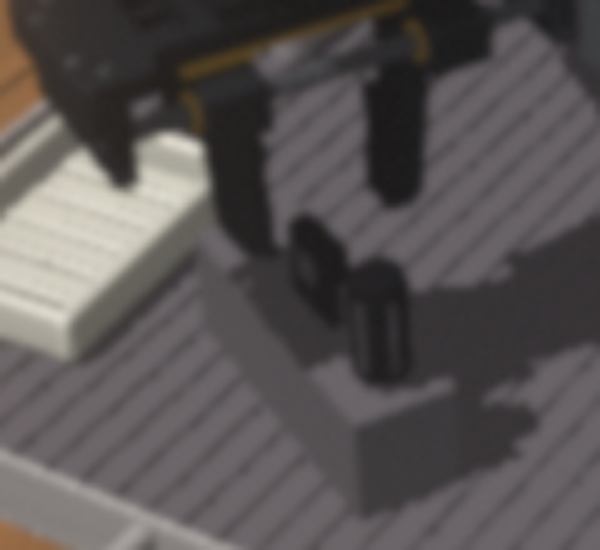

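The two fingers straddle the key head (head at crop 318,268; fingers at 240,250 and 395,195). Descending and closing.

```bash
python3 -m pendant '[{"claw":0.5,"dx":0,"dy":-0.5,"dz":-20,"twist":0.005},{"claw":0.5,"dx":0,"dy":-0.5,"dz":-36,"twist":0.005},{"claw":0.5,"dx":0,"dy":-0.5,"dz":-37,"twist":0.005},{"claw":0.2,"dx":0,"dy":-0.5,"dz":-37,"twist":0.005},{"claw":0,"dx":0,"dy":-0.5,"dz":-37,"twist":0.005},{"claw":0,"dx":0,"dy":-0.5,"dz":-37,"twist":0.005},{"claw":0,"dx":0,"dy":-0.5,"dz":-37,"twist":0.005},{"claw":0,"dx":0,"dy":-0.5,"dz":-37,"twist":0.005}]' 25
python3 -c "
from h import *;st()"
```

```text
clock: 3.55
tool_pos: [0.5238, -0.2452, 0.0622]
eef_rot: [0.244, 0.97, -0.0, 0.0]
contact_force: [-0.4, -0.5, 2.4]
opening: 0.123
finger_force: 25.0
yaw 2.6484 pos [ 0.5238 -0.2452  0.0622] q [ 0.7   0.95 -0.61  1.82  0.86  0.66  0.65] F [-0.41 -0.52  2.37] M [-0.08  -0.028 -0.047] grip 25.000230636214837
```

```bash
python3 -m pendant '[{"claw":0,"dz":10},{"claw":0,"dz":30},{"claw":0,"dz":60},{"claw":0,"dz":100},{"claw":0,"dz":140},{"claw":0,"dy":40,"dz":140,"twist":0.1},{"claw":0,"dy":80,"dz":140,"twist":0.195},{"claw":0,"dy":120,"dz":140,"twist":0.195}]'
python3 -c "
from h import *;st()"
python3 -m pendant '[{"claw":0,"dy":40},{"claw":0,"dy":80},{"claw":0,"dy":120},{"claw":0,"dy":160},{"claw":0,"dy":180},{"claw":0,"dy":188},{"claw":0,"dy":188},{"claw":0,"dy":188}]'
python3 - <<'E'
from h import *
st()
for c in("top","scene"):
    P,D=eyes.snapshot(c);cv2.imwrite(f"pics/b_{c}.png",P);np.save(f"b_{c}.npy",D)
    for q in("key","key_bit"):
        print(c,q,[(np.round(np.array(x["position"])*[640,480],1).tolist(),round(x["confidence"],2)) for x in nets.place_of(c,q)])
s=r.get_state()["tool_pos"]
print("proj bit",proj("scene",s-[0,0,.0302]),"proj origin",proj("scene",s-[0,0,.0062]),"lock",proj("scene",np.array([.524,.0634,.114])))
P=eyes.snapshot("scene")[0]
u,v=proj("scene",np.array([.524,.0634,.15])).astype(int)
cv2.imwrite("pics/g2.png",cv2.resize(P[v-60:v+45,u-70:u+70],None,fx=5.5,fy=5.5,interpolation=cv2.INTER_CUBIC));print(u,v)
E
```

```text
yaw 2.6484 pos [ 0.5238 -0.2452  0.0622] q [ 0.7   0.95 -0.61  1.82  0.86  0.66  0.65] F [-0.41 -0.52  2.37] M [-0.08  -0.028 -0.047] grip 25.000230636214837
yaw 2.6484 pos [ 0.5238 -0.2452  0.0622] q [ 0.7   0.95 -0.61  1.82  0.86  0.66  0.65] F [-0.41 -0.52  2.37] M [-0.08  -0.028 -0.047] grip 25.000230636214837
top key [([407.2, 277.1], 0.7), ([498.4, 330.8], 0.54)]
top key_bit [([495.2, 336.6], 0.59)]
scene key [([143.7, 338.0], 0.69), ([256.0, 280.9], 0.42)]
scene key_bit [([198.0, 392.6], 0.74), ([145.7, 330.6], 0.73), ([253.5, 293.3], 0.63)]
proj bit [255.991  292.3531] proj origin [255.2203 282.0448] lock [337.9675 181.8226]
338 166validation failed for argument at $[0]...
validation failed for argument at $[0]...
```

View pics/g2.png

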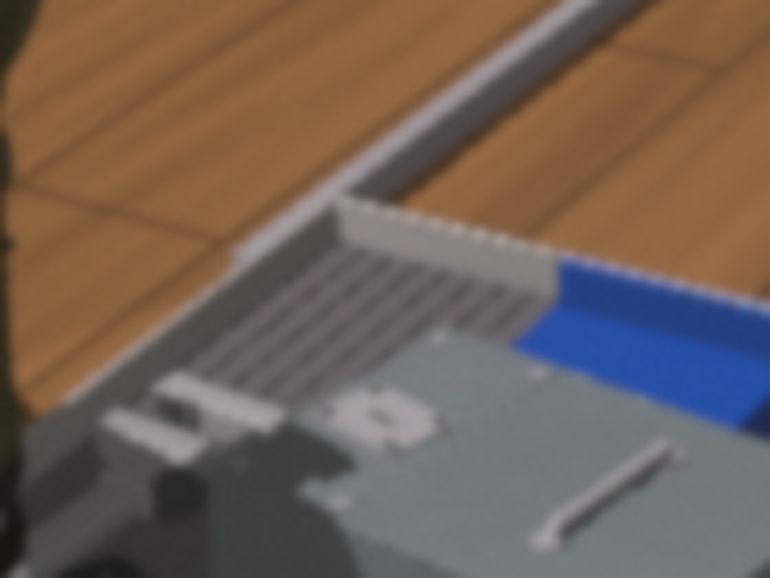

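The picture shows the lock plate centred at about (337.6, 181.8) in the scene image, which matches my estimate. Those two calls were refused because every row needs all fields, so I'm repeating them in full.

```bash
python3 -m pendant '[{"claw":0,"dx":0,"dy":0,"dz":10,"twist":0},{"claw":0,"dx":0,"dy":0,"dz":30,"twist":0},{"claw":0,"dx":0,"dy":0,"dz":60,"twist":0},{"claw":0,"dx":0,"dy":0,"dz":100,"twist":0},{"claw":0,"dx":0,"dy":0,"dz":140,"twist":0},{"claw":0,"dx":0,"dy":40,"dz":140,"twist":0.1},{"claw":0,"dx":0,"dy":80,"dz":140,"twist":0.195},{"claw":0,"dx":0,"dy":120,"dz":140,"twist":0.195}]'
python3 -m pendant '[{"claw":0,"dx":0,"dy":40,"dz":0,"twist":0},{"claw":0,"dx":0,"dy":80,"dz":0,"twist":0},{"claw":0,"dx":0,"dy":120,"dz":0,"twist":0},{"claw":0,"dx":0,"dy":160,"dz":0,"twist":0},{"claw":0,"dx":0,"dy":180,"dz":0,"twist":0},{"claw":0,"dx":0,"dy":188,"dz":0,"twist":0},{"claw":0,"dx":0,"dy":188,"dz":0,"twist":0},{"claw":0,"dx":0,"dy":188,"dz":0,"twist":0}]'
python3 - <<'E'
from h import *
st()
for c in("top","scene"):
    P,D=eyes.snapshot(c);cv2.imwrite(f"pics/c_{c}.png",P);np.save(f"c_{c}.npy",D)
    for q in("key","key_bit"):
        print(c,q,[(np.round(np.array(x["position"])*[640,480],1).tolist(),round(x["confidence"],2)) for x in nets.place_of(c,q)])
s=r.get_state()["tool_pos"];print("proj bit",proj("scene",s-[0,0,.0302]),"tip",proj("scene",s-[0,0,.0362]),"proj origin",proj("scene",s-[0,0,.0062]))
u,v=proj("scene",s-[0,0,.02]).astype(int);P=cv2.imread("pics/c_scene.png")
cv2.imwrite("pics/g3.png",cv2.resize(P[v-45:v+45,u-60:u+60],None,fx=6,fy=6,interpolation=cv2.INTER_CUBIC));print(u,v)
E
```

```text
clock: 4.7
tool_pos: [0.5236, -0.1234, 0.2024]
eef_rot: [0.148, 0.989, 0.001, 0.0]
contact_force: [0.9, 0.5, -0.5]
opening: 0.123
finger_force: 25.0
clock: 5.5
tool_pos: [0.5237, 0.0615, 0.2015]
eef_rot: [0.149, 0.989, -0.001, -0.0]
contact_force: [0.3, -0.4, 0.4]
opening: 0.128
finger_force: 25.0
yaw 2.8421 pos [0.5237 0.0615 0.2015] q [ 0.26  0.71 -0.78  1.88  0.67  0.83  0.39] F [ 0.26 -0.38  0.35] M [ 0.005 -0.153  0.016] grip 24.99969173921272
top key [([514.7, 236.7], 0.86), ([498.1, 331.7], 0.44)]
top key_bit [([522.1, 247.8], 0.73), ([492.7, 336.8], 0.72)]
scene key [([216.1, 393.5], 0.97), ([334.9, 145.2], 0.58)]
scene key_bit [([337.8, 160.3], 0.69), ([200.5, 391.6], 0.56), ([144.2, 327.2], 0.51)]
proj bit [338.079  157.5829] tip [338.03   160.1929] proj origin [338.2777 147.0027]
338 153
```

View pics/g3.png

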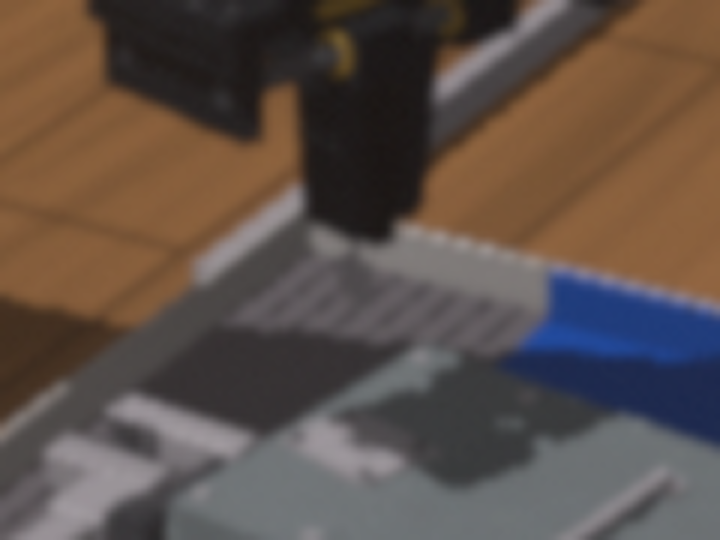

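```bash
python3 -m pendant '[{"claw":0,"dx":1.2,"dy":1.6,"dz":-20,"twist":0},{"claw":0,"dx":1.2,"dy":1.6,"dz":-40,"twist":0},{"claw":0,"dx":1.2,"dy":1.6,"dz":-46,"twist":0},{"claw":0,"dx":1.2,"dy":1.6,"dz":-46,"twist":0},{"claw":0,"dx":1.2,"dy":1.6,"dz":-46,"twist":0}]'
python3 -m pendant '[{"claw":0,"dx":0,"dy":0,"dz":-1,"twist":0},{"claw":0,"dx":0,"dy":0,"dz":-2,"twist":0},{"claw":0,"dx":0,"dy":0,"dz":-3,"twist":0},{"claw":0,"dx":0,"dy":0,"dz":-3,"twist":0}]'
python3 -c "
from h import *;st()"
```

```text
clock: 6.3
tool_pos: [0.5253, 0.065, 0.1563]
eef_rot: [0.148, 0.989, 0.0, 0.0]
contact_force: [-0.3, -0.7, 0.4]
opening: 0.121
finger_force: 25.0
clock: 6.7
tool_pos: [0.525, 0.0648, 0.1528]
eef_rot: [0.148, 0.989, 0.0, 0.0]
contact_force: [-1.1, -0.1, -0.1]
opening: 0.12
finger_force: 25.0
yaw 2.8438 pos [0.525  0.0648 0.1528] q [ 0.21  0.78 -0.72  1.92  0.76  0.73  0.32] F [-1.05 -0.05 -0.13] M [ 0.018 -0.102 -0.006] grip 24.99972059042193
```

```bash
python3 -m pendant '[{"claw":0,"dx":0,"dy":-1.8,"dz":0,"twist":0},{"claw":0,"dx":0,"dy":-1.8,"dz":-1,"twist":0},{"claw":0,"dx":0,"dy":-1.8,"dz":-2,"twist":0},{"claw":0,"dx":0,"dy":-1.8,"dz":-2,"twist":0}]'
python3 -m pendant '[{"claw":0,"dx":0,"dy":0,"dz":-1,"twist":0},{"claw":0,"dx":0,"dy":0,"dz":-2,"twist":0},{"claw":0,"dx":0,"dy":0,"dz":-2,"twist":0}]'
python3 -c "
from h import *;st()"
```

```text
clock: 7.1
tool_pos: [0.5249, 0.063, 0.1506]
eef_rot: [0.148, 0.989, -0.0, -0.0]
contact_force: [-0.3, 0.2, -0.2]
opening: 0.12
finger_force: 25.0
clock: 7.4
tool_pos: [0.5248, 0.063, 0.1486]
eef_rot: [0.148, 0.989, -0.0, -0.0]
contact_force: [0.3, 0.9, -0.3]
opening: 0.124
finger_force: 25.0
yaw 2.8439 pos [0.5248 0.063  0.1486] q [ 0.21  0.79 -0.71  1.92  0.77  0.73  0.31] F [ 0.28  0.87 -0.32] M [ 0.01  -0.182  0.032] grip 24.999790767906234
```

```bash
for i in 1; do python3 -m pendant '[{"claw":0,"dx":0,"dy":0,"dz":-0.7,"twist":0},{"claw":0,"dx":0,"dy":0,"dz":-1.5,"twist":0},{"claw":0,"dx":0,"dy":0,"dz":-1.5,"twist":0}]'; done
python3 -c "
from h import *;st()"
```

```text
clock: 7.7
tool_pos: [0.5249, 0.063, 0.1471]
eef_rot: [0.148, 0.989, 0.0, -0.0]
contact_force: [0.2, 0.4, -0.5]
opening: 0.12
finger_force: 25.0
yaw 2.8438 pos [0.5249 0.063  0.1471] q [ 0.21  0.79 -0.71  1.93  0.77  0.72  0.31] F [ 0.18  0.44 -0.46] M [-0.015 -0.123 -0.025] grip 24.999658594024368
```

```bash
python3 -m pendant '[{"claw":0,"dx":0,"dy":0,"dz":-0.7,"twist":0},{"claw":0,"dx":0,"dy":0,"dz":-1.5,"twist":0},{"claw":0,"dx":0,"dy":0,"dz":-1.5,"twist":0}]'
python3 -c "
from h import *;st()"
```

```text
clock: 8.0
tool_pos: [0.5249, 0.063, 0.1456]
eef_rot: [0.148, 0.989, -0.0, -0.0]
contact_force: [-0.5, 0.1, 0.0]
opening: 0.125
finger_force: 25.0
yaw 2.8438 pos [0.5249 0.063  0.1456] q [ 0.21  0.79 -0.71  1.93  0.77  0.72  0.31] F [-0.55  0.13  0.05] M [-0.064 -0.12   0.01 ] grip 24.999666177900508
```

```bash
python3 -m pendant '[{"claw":0,"dx":0,"dy":0,"dz":-0.7,"twist":0},{"claw":0,"dx":0,"dy":0,"dz":-1.5,"twist":0},{"claw":0,"dx":0,"dy":0,"dz":-1.5,"twist":0}]'
python3 -c "
from h import *;st()"
```

```text
clock: 8.3
tool_pos: [0.5249, 0.063, 0.1441]
eef_rot: [0.148, 0.989, -0.0, -0.0]
contact_force: [0.2, -0.1, -0.7]
opening: 0.122
finger_force: 25.0
yaw 2.8438 pos [0.5249 0.063  0.1441] q [ 0.21  0.79 -0.7   1.93  0.78  0.72  0.3 ] F [ 0.21 -0.05 -0.65] M [-0.036 -0.137 -0.05 ] grip 24.99975144804921
```

```bash
python3 -m pendant '[{"claw":0,"dx":0,"dy":0,"dz":-0.7,"twist":0},{"claw":0,"dx":0,"dy":0,"dz":-1.5,"twist":0},{"claw":0,"dx":0,"dy":0,"dz":-1.5,"twist":0}]'
python3 -c "
from h import *;st()"
```

```text
clock: 8.6
tool_pos: [0.5249, 0.063, 0.1426]
eef_rot: [0.148, 0.989, -0.0, -0.0]
contact_force: [-0.4, -0.5, 0.5]
opening: 0.125
finger_force: 25.0
yaw 2.8439 pos [0.5249 0.063  0.1426] q [ 0.21  0.79 -0.7   1.93  0.78  0.71  0.3 ] F [-0.41 -0.46  0.47] M [-0.104 -0.157  0.03 ] grip 24.99979646061547
```

```bash
python3 -m pendant '[{"claw":0,"dx":0,"dy":0,"dz":-0.7,"twist":0},{"claw":0,"dx":0,"dy":0,"dz":-1.5,"twist":0},{"claw":0,"dx":0,"dy":0,"dz":-1.5,"twist":0}]'
python3 -c "
from h import *;st()"
```

```text
clock: 8.9
tool_pos: [0.5249, 0.063, 0.1412]
eef_rot: [0.148, 0.989, 0.0, -0.0]
contact_force: [0.3, -1.0, -0.2]
opening: 0.119
finger_force: 25.0
yaw 2.8439 pos [0.5249 0.063  0.1412] q [ 0.2   0.8  -0.7   1.93  0.78  0.71  0.3 ] F [ 0.3  -1.01 -0.2 ] M [-0.058 -0.159  0.036] grip 24.999700480839238
```

```bash
python3 -m pendant '[{"claw":0,"dx":0,"dy":0,"dz":-0.7,"twist":0},{"claw":0,"dx":0,"dy":0,"dz":-1.5,"twist":0},{"claw":0,"dx":0,"dy":0,"dz":-1.5,"twist":0}]'
python3 -c "
from h import *;st()"
```

```text
clock: 9.2
tool_pos: [0.5249, 0.063, 0.1396]
eef_rot: [0.148, 0.989, 0.0, -0.0]
contact_force: [-0.1, -0.7, -0.7]
opening: 0.12
finger_force: 25.0
yaw 2.8438 pos [0.5249 0.063  0.1396] q [ 0.2   0.8  -0.7   1.93  0.79  0.71  0.3 ] F [-0.08 -0.7  -0.66] M [-0.101 -0.185  0.003] grip 24.999674392165616
```

```bash
python3 -m pendant '[{"claw":0,"dx":0,"dy":0,"dz":-1,"twist":0},{"claw":0,"dx":0,"dy":0,"dz":-2,"twist":0},{"claw":0,"dx":0,"dy":0,"dz":-3,"twist":0},{"claw":0,"dx":0,"dy":0,"dz":-3,"twist":0}]'
python3 -c "
from h import *;st()"
```

```text
clock: 9.6
tool_pos: [0.5249, 0.063, 0.1366]
eef_rot: [0.148, 0.989, -0.0, -0.0]
contact_force: [0.1, -0.6, -0.2]
opening: 0.121
finger_force: 25.0
yaw 2.8438 pos [0.5249 0.063  0.1366] q [ 0.2   0.8  -0.69  1.93  0.79  0.7   0.29] F [ 0.09 -0.62 -0.23] M [-0.1   -0.182 -0.017] grip 24.999680285691284
```

```bash
python3 -m pendant '[{"claw":0,"dx":0,"dy":0,"dz":-1,"twist":0},{"claw":0,"dx":0,"dy":0,"dz":-2,"twist":0},{"claw":0,"dx":0,"dy":0,"dz":-3,"twist":0},{"claw":0,"dx":0,"dy":0,"dz":-3,"twist":0}]'
python3 -c "
from h import *;st()"
```

```text
clock: 10.0
tool_pos: [0.5249, 0.063, 0.1336]
eef_rot: [0.148, 0.989, -0.0, -0.0]
contact_force: [0.2, -1.2, -1.9]
opening: 0.123
finger_force: 25.0
yaw 2.8439 pos [0.5249 0.063  0.1336] q [ 0.2   0.81 -0.69  1.94  0.8   0.7   0.29] F [ 0.22 -1.16 -1.89] M [-0.125 -0.148 -0.019] grip 24.999702321365476
```

```bash
python3 -m pendant '[{"claw":0,"dx":0,"dy":0,"dz":-1,"twist":0},{"claw":0,"dx":0,"dy":0,"dz":-2,"twist":0},{"claw":0,"dx":0,"dy":0,"dz":-2,"twist":0}]'
python3 -c "
from h import *
for i in range(2): st()"
```

```text
clock: 10.3
tool_pos: [0.5249, 0.063, 0.1316]
eef_rot: [0.148, 0.989, -0.0, -0.0]
contact_force: [0.4, -0.6, -1.2]
opening: 0.12
finger_force: 25.0
yaw 2.8439 pos [0.5249 0.063  0.1316] q [ 0.2   0.81 -0.68  1.94  0.8   0.69  0.28] F [ 0.39 -0.57 -1.16] M [-0.166 -0.213 -0.02 ] grip 24.999722043285146
yaw 2.8439 pos [0.5249 0.063  0.1316] q [ 0.2   0.81 -0.68  1.94  0.8   0.69  0.28] F [ 0.39 -0.57 -1.16] M [-0.166 -0.213 -0.02 ] grip 24.999722043285146
```

```bash
python3 -m pendant '[{"claw":0,"dx":0,"dy":0,"dz":-1,"twist":0},{"claw":0,"dx":0,"dy":0,"dz":-2,"twist":0},{"claw":0,"dx":0,"dy":0,"dz":-2,"twist":0}]'
python3 -c "
from h import *;st()"
```

```text
clock: 10.6
tool_pos: [0.5249, 0.0629, 0.1296]
eef_rot: [0.148, 0.989, -0.0, -0.0]
contact_force: [0.0, 0.1, -1.4]
opening: 0.121
finger_force: 25.0
yaw 2.8438 pos [0.5249 0.0629 0.1296] q [ 0.19  0.81 -0.68  1.94  0.8   0.69  0.28] F [ 0.05  0.11 -1.44] M [-0.181 -0.166  0.022] grip 24.999635947169736
```

Negligible forces; continuing to the seat.

```bash
python3 -m pendant '[{"claw":0,"dx":0,"dy":0,"dz":-1,"twist":0},{"claw":0,"dx":0,"dy":0,"dz":-2,"twist":0},{"claw":0,"dx":0,"dy":0,"dz":-3,"twist":0},{"claw":0,"dx":0,"dy":0,"dz":-4,"twist":0},{"claw":0,"dx":0,"dy":0,"dz":-4,"twist":0}]'
python3 -c "
from h import *;st()"
```

```text
clock: 11.1
tool_pos: [0.5249, 0.063, 0.1256]
eef_rot: [0.148, 0.989, -0.0, -0.0]
contact_force: [-0.1, -1.8, -0.4]
opening: 0.125
finger_force: 25.0
yaw 2.8438 pos [0.5249 0.063  0.1256] q [ 0.19  0.82 -0.68  1.94  0.81  0.68  0.27] F [-0.09 -1.82 -0.4 ] M [-0.276 -0.152 -0.03 ] grip 24.99955576728098
```

```bash
python3 -m pendant '[{"claw":0,"dx":0,"dy":0,"dz":-1,"twist":0},{"claw":0,"dx":0,"dy":0,"dz":-2,"twist":0},{"claw":0,"dx":0,"dy":0,"dz":-3,"twist":0},{"claw":0,"dx":0,"dy":0,"dz":-3,"twist":0}]'
python3 -c "
from h import *;st()"
```

```text
clock: 11.5
tool_pos: [0.5249, 0.063, 0.1226]
eef_rot: [0.148, 0.989, 0.0, -0.0]
contact_force: [-0.1, -1.9, -1.3]
opening: 0.123
finger_force: 25.0
yaw 2.8438 pos [0.5249 0.063  0.1226] q [ 0.19  0.82 -0.67  1.94  0.82  0.67  0.27] F [-0.13 -1.85 -1.26] M [-0.277 -0.12  -0.055] grip 24.999536614632234
```

```bash
python3 -m pendant '[{"claw":0,"dx":-0.1,"dy":-0.4,"dz":0,"twist":0},{"claw":0,"dx":-0.1,"dy":-0.4,"dz":-0.5,"twist":0},{"claw":0,"dx":-0.1,"dy":-0.4,"dz":-1,"twist":0},{"claw":0,"dx":-0.1,"dy":-0.4,"dz":-1,"twist":0}]'
python3 -c "
from h import *;st()"
```

```text
clock: 11.9
tool_pos: [0.5249, 0.0629, 0.1217]
eef_rot: [0.148, 0.989, 0.0, 0.0]
contact_force: [0.4, 0.1, -0.3]
opening: 0.125
finger_force: 25.0
yaw 2.844 pos [0.5249 0.0629 0.1217] q [ 0.19  0.82 -0.67  1.94  0.82  0.67  0.27] F [ 0.38  0.14 -0.32] M [ 0.005 -0.146 -0.026] grip 24.99970077769831
```

```bash
python3 -m pendant '[{"claw":0,"dx":0,"dy":0,"dz":-0.5,"twist":0},{"claw":0,"dx":0,"dy":0,"dz":-1,"twist":0},{"claw":0,"dx":0,"dy":0,"dz":-1,"twist":0}]'
python3 -c "
from h import *;st()"
```

```text
clock: 12.2
tool_pos: [0.5249, 0.0627, 0.1207]
eef_rot: [0.148, 0.989, 0.0, -0.0]
contact_force: [0.0, -0.3, -0.4]
opening: 0.121
finger_force: 25.0
yaw 2.8438 pos [0.5249 0.0627 0.1207] q [ 0.19  0.82 -0.67  1.94  0.82  0.67  0.27] F [ 0.02 -0.32 -0.38] M [ 0.046 -0.129  0.024] grip 24.99980609631166
```

```bash
python3 -m pendant '[{"claw":0,"dx":0,"dy":0,"dz":-0.5,"twist":0},{"claw":0,"dx":0,"dy":0,"dz":-0.5,"twist":0}]'
python3 -c "
from h import *;st()"
```

```text
clock: 12.4
tool_pos: [0.5248, 0.0627, 0.1202]
eef_rot: [0.148, 0.989, 0.0, 0.0]
contact_force: [0.1, -0.3, -0.7]
opening: 0.123
finger_force: 25.0
yaw 2.8439 pos [0.5248 0.0627 0.1202] q [ 0.19  0.83 -0.67  1.94  0.82  0.67  0.27] F [ 0.13 -0.35 -0.7 ] M [ 0.017 -0.198  0.064] grip 24.99978768406436
```

```bash
python3 -m pendant '[{"claw":0,"dx":0,"dy":0,"dz":-0.5,"twist":0},{"claw":0,"dx":0,"dy":0,"dz":-0.5,"twist":0}]'
python3 -c "
from h import *;st()"
```

```text
clock: 12.6
tool_pos: [0.5249, 0.0627, 0.1201]
eef_rot: [0.148, 0.989, -0.0, 0.0]
contact_force: [-0.9, 0.6, 4.2]
opening: 0.125
finger_force: 25.0
yaw 2.8439 pos [0.5249 0.0627 0.1201] q [ 0.19  0.83 -0.67  1.94  0.82  0.67  0.26] F [-0.86  0.64  4.2 ] M [-0.035  0.051 -0.013] grip 25.000321503030136
```

```bash
python3 -m pendant '[{"claw":0,"dx":0,"dy":0,"dz":-0.5,"twist":0},{"claw":0,"dx":0,"dy":0,"dz":-0.5,"twist":0}]'
python3 -c "
from h import *;st()"
```

```text
clock: 12.8
tool_pos: [0.5249, 0.0627, 0.12]
eef_rot: [0.148, 0.989, -0.0, 0.0]
contact_force: [-2.4, -0.3, 8.7]
opening: 0.121
finger_force: 25.0
yaw 2.8439 pos [0.5249 0.0627 0.12  ] q [ 0.19  0.83 -0.67  1.94  0.83  0.67  0.26] F [-2.4  -0.33  8.66] M [-0.088  0.248  0.057] grip 25.000833686208352
```

```bash
python3 -m pendant '[{"claw":0,"dx":0,"dy":0,"dz":0.6,"twist":-0.05},{"claw":0,"dx":0,"dy":-0.1,"dz":0.6,"twist":-0.1},{"claw":0,"dx":-0.1,"dy":-0.2,"dz":0.6,"twist":-0.15},{"claw":0,"dx":-0.1,"dy":-0.2,"dz":0.6,"twist":-0.2},{"claw":0,"dx":-0.1,"dy":-0.2,"dz":0.6,"twist":-0.2}]'
python3 -c "
from h import *;st()"
```

```text
clock: 13.3
tool_pos: [0.5247, 0.0619, 0.1201]
eef_rot: [0.246, 0.969, -0.001, 0.0]
contact_force: [-1.0, -1.2, 6.0]
opening: 0.122
finger_force: 25.0
yaw 2.6437 pos [0.5247 0.0619 0.1201] q [ 0.16  0.81 -0.61  1.95  0.78  0.64  0.11] F [-0.97 -1.21  5.96] M [-0.33   0.086  0.144] grip 25.0008562754374
```

```bash
python3 -m pendant '[{"claw":0,"dx":0,"dy":-0.2,"dz":0.4,"twist":0},{"claw":0,"dx":0,"dy":-0.2,"dz":0.4,"twist":-0.04}]'
python3 -c "
from h import *;st()"
```

```text
clock: 13.5
tool_pos: [0.5246, 0.0619, 0.1201]
eef_rot: [0.266, 0.964, -0.0, -0.0]
contact_force: [-0.8, -2.2, 2.7]
opening: 0.126
finger_force: 25.0
yaw 2.6041 pos [0.5246 0.0619 0.1201] q [ 0.15  0.81 -0.6   1.95  0.77  0.63  0.08] F [-0.8  -2.17  2.67] M [-0.34  -0.012  0.094] grip 24.998963645193726
```

```bash
python3 -m pendant '[{"claw":0,"dx":0,"dy":-0.1,"dz":0,"twist":-0.04},{"claw":0,"dx":0,"dy":-0.1,"dz":0,"twist":-0.06}]'
python3 -c "
from h import *;st()"
```

```text
clock: 13.7
tool_pos: [0.5246, 0.0618, 0.1201]
eef_rot: [0.295, 0.956, -0.0, -0.0]
contact_force: [-1.1, -1.9, 3.6]
opening: 0.124
finger_force: 25.0
yaw 2.5435 pos [0.5246 0.0618 0.1201] q [ 0.14  0.81 -0.59  1.95  0.76  0.62  0.03] F [-1.05 -1.87  3.63] M [-0.299  0.072  0.152] grip 24.999923380091786
```

```bash
python3 -m pendant '[{"claw":0,"dx":-0.1,"dy":-0.3,"dz":0,"twist":0},{"claw":0,"dx":-0.1,"dy":-0.4,"dz":0,"twist":-0.05},{"claw":0,"dx":-0.1,"dy":-0.4,"dz":0,"twist":-0.1}]'
python3 - <<'E'
from h import *
st()
P,D=eyes.snapshot("scene");C=cloud("scene",D);C0=cloud("scene",np.load("scene.npy"))
m=(abs(C0[...,2]-.112)<.006)&(C0[...,0]>.57)&(C0[...,0]<.66)&(abs(C0[...,1]-.05)<.05)&(C[...,2]<.15)
print("lid dz",np.median((C-C0)[m][:,2]),m.sum())
E
```

```text
clock: 14.0
tool_pos: [0.5244, 0.0616, 0.1201]
eef_rot: [0.342, 0.94, -0.0, -0.0]
contact_force: [-0.6, -0.6, 3.5]
opening: 0.123
finger_force: 25.0
yaw 2.4429 pos [0.5244 0.0616 0.1201] q [ 0.13  0.8  -0.56  1.95  0.73  0.61 -0.05] F [-0.61 -0.62  3.53] M [-0.27   0.146  0.087] grip 24.998961144592613
lid dz -4.65441969521585e-06 1025
```

```bash
python3 - <<'E'
from h import *
P,D=eyes.snapshot("scene")
cv2.imwrite("pics/g4.png",cv2.resize(P[100:260,280:450],None,fx=3.7,fy=3.7,interpolation=cv2.INTER_CUBIC))
E
```

```text
(no output)
```

View pics/g4.png

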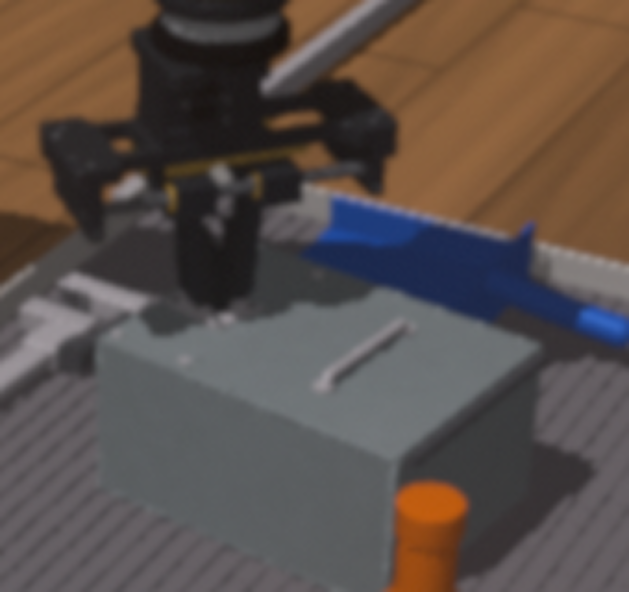

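The picture shows the key seated (fingers at crop 220,300) with the lid still flush, so the cam must let go later. I'll keep turning.

```bash
python3 -m pendant '[{"claw":0,"dx":-0.1,"dy":-0.1,"dz":0,"twist":-0.07},{"claw":0,"dx":-0.1,"dy":-0.1,"dz":0,"twist":-0.14},{"claw":0,"dx":-0.2,"dy":-0.2,"dz":0,"twist":-0.2}]'
python3 -c "
from h import *;st()"
```

```text
clock: 14.4
tool_pos: [0.5241, 0.0612, 0.1201]
eef_rot: [0.434, 0.901, -0.0, -0.0]
contact_force: [-0.7, -0.7, 2.6]
opening: 0.122
finger_force: 25.0
yaw 2.2431 pos [0.5241 0.0612 0.1201] q [ 0.1   0.79 -0.51  1.95  0.68  0.58 -0.2 ] F [-0.65 -0.68  2.56] M [-0.329  0.174  0.085] grip 24.998835859587416
```

```bash
python3 -m pendant '[{"claw":0,"dx":-0.1,"dy":-0.1,"dz":0,"twist":-0.07},{"claw":0,"dx":-0.1,"dy":-0.1,"dz":0,"twist":-0.14},{"claw":0,"dx":-0.2,"dy":-0.2,"dz":0,"twist":-0.2}]'
python3 -c "
from h import *;st()"
```

```text
clock: 14.7
tool_pos: [0.5237, 0.0609, 0.1201]
eef_rot: [0.522, 0.853, -0.001, -0.0]
contact_force: [-2.3, -1.5, 2.1]
opening: 0.123
finger_force: 25.0
yaw 2.0431 pos [0.5237 0.0609 0.1201] q [ 0.07  0.78 -0.45  1.95  0.63  0.55 -0.35] F [-2.34 -1.55  2.05] M [-0.383  0.3    0.073] grip 24.99890369013883
```

```bash
python3 -m pendant '[{"claw":0,"dx":-0.3,"dy":-0.2,"dz":0,"twist":-0.07},{"claw":0,"dx":-0.4,"dy":-0.3,"dz":0,"twist":-0.14},{"claw":0,"dx":-0.6,"dy":-0.3,"dz":0,"twist":-0.2}]'
python3 -c "
from h import *;st()"
```

```text
clock: 15.0
tool_pos: [0.5232, 0.0607, 0.1201]
eef_rot: [0.605, 0.797, -0.0, -0.0]
contact_force: [-1.5, -2.1, 2.8]
opening: 0.118
finger_force: 25.0
yaw 1.8432 pos [0.5232 0.0607 0.1201] q [ 0.04  0.77 -0.4   1.96  0.57  0.53 -0.49] F [-1.48 -2.1   2.78] M [-0.414  0.198  0.027] grip 24.998974360059947
```

```bash
python3 -m pendant '[{"claw":0,"dx":-0.2,"dy":-0.1,"dz":0,"twist":-0.07},{"claw":0,"dx":-0.3,"dy":-0.1,"dz":0,"twist":-0.14},{"claw":0,"dx":-0.4,"dy":-0.1,"dz":0,"twist":-0.2}]'
python3 -c "
from h import *;st()"
```

```text
clock: 15.3
tool_pos: [0.5227, 0.0606, 0.1201]
eef_rot: [0.681, 0.732, -0.001, -0.0]
contact_force: [-1.3, -2.4, 2.9]
opening: 0.119
finger_force: 25.0
yaw 1.6432 pos [0.5227 0.0606 0.1201] q [ 0.01  0.76 -0.35  1.96  0.5   0.51 -0.63] F [-1.34 -2.4   2.89] M [-0.421  0.243  0.087] grip 24.999100060667843
```

```bash
python3 -m pendant '[{"claw":0,"dx":-0.2,"dy":-0.3,"dz":0,"twist":-0.06},{"claw":0,"dx":-0.3,"dy":-0.3,"dz":0,"twist":-0.12},{"claw":0,"dx":-0.3,"dy":-0.3,"dz":0,"twist":-0.12}]'
python3 -c "
from h import *;st()"
```

```text
clock: 15.6
tool_pos: [0.5225, 0.0605, 0.1201]
eef_rot: [0.723, 0.691, -0.0, -0.0]
contact_force: [-1.6, -2.1, 2.5]
opening: 0.123
finger_force: 25.0
yaw 1.5253 pos [0.5225 0.0605 0.1201] q [-0.01  0.76 -0.31  1.96  0.47  0.49 -0.71] F [-1.6  -2.08  2.48] M [-0.342  0.273  0.057] grip 25.00044895685278
```

```bash
python3 -m pendant '[{"claw":0,"dx":-0.1,"dy":0,"dz":0,"twist":-0.04},{"claw":0,"dx":-0.1,"dy":0,"dz":0,"twist":-0.08}]'
python3 -c "
from h import *;st()"
```

```text
clock: 15.8
tool_pos: [0.5223, 0.0606, 0.1201]
eef_rot: [0.751, 0.66, -0.0, -0.0]
contact_force: [-2.3, -1.4, 3.2]
opening: 0.123
finger_force: 25.0
yaw 1.4421 pos [0.5223 0.0606 0.1201] q [-0.03  0.76 -0.29  1.96  0.44  0.48 -0.76] F [-2.27 -1.43  3.21] M [-0.282  0.441  0.077] grip 24.999380826484412
```

```bash
python3 -m pendant '[{"claw":0,"dx":0,"dy":0,"dz":0,"twist":-0.02},{"claw":0,"dx":0,"dy":0,"dz":0,"twist":-0.03}]'
python3 - <<'E'
from h import *
st()
P,D=eyes.snapshot("scene");C=cloud("scene",D);C0=cloud("scene",np.load("scene.npy"))
m=(abs(C0[...,2]-.112)<.006)&(C0[...,0]>.57)&(C0[...,0]<.66)&(abs(C0[...,1]-.05)<.05)&(C[...,2]<.15)
print("lid dz",np.median((C-C0)[m][:,2]),m.sum())
E
```

```text
clock: 16.0
tool_pos: [0.5223, 0.0606, 0.1201]
eef_rot: [0.761, 0.649, -0.0, -0.0]
contact_force: [-4.2, -1.7, 2.2]
opening: 0.122
finger_force: 25.0
yaw 1.4133 pos [0.5223 0.0606 0.1201] q [-0.03  0.76 -0.28  1.96  0.43  0.48 -0.78] F [-4.19 -1.72  2.16] M [-0.294  0.579  0.087] grip 25.00001259497367
lid dz 0.009588723650979347 1022
```

```bash
python3 -m pendant '[{"claw":0,"dx":-0.4,"dy":-0.1,"dz":0,"twist":0},{"claw":0,"dx":-0.5,"dy":-0.2,"dz":0,"twist":-0.02},{"claw":0,"dx":-0.5,"dy":-0.2,"dz":0,"twist":-0.02}]'
python3 -c "
from h import *;st()"
```

```text
clock: 16.35
tool_pos: [0.5222, 0.0605, 0.1201]
eef_rot: [0.767, 0.642, -0.0, -0.0]
contact_force: [-1.8, -0.5, 1.0]
opening: 0.122
finger_force: 25.0
yaw 1.3932 pos [0.5222 0.0605 0.1201] q [-0.03  0.75 -0.28  1.96  0.42  0.48 -0.8 ] F [-1.84 -0.52  0.99] M [-0.235  0.518  0.031] grip 25.00003849505447
```

```bash
python3 -m pendant '[{"claw":0,"dx":0,"dy":0,"dz":0,"twist":-0.02},{"claw":0,"dx":0,"dy":0,"dz":0,"twist":-0.02}]'
python3 -c "
from h import *;st()"
```

```text
clock: 16.55
tool_pos: [0.5222, 0.0605, 0.1201]
eef_rot: [0.773, 0.634, -0.0, -0.0]
contact_force: [-2.7, -0.7, 0.6]
opening: 0.121
finger_force: 25.0
yaw 1.3732 pos [0.5222 0.0605 0.1201] q [-0.04  0.75 -0.27  1.96  0.41  0.48 -0.81] F [-2.67 -0.67  0.65] M [-0.176  0.557 -0.003] grip 24.99999033578206
```

```bash
python3 -m pendant '[{"claw":0,"dx":-0.2,"dy":0,"dz":0,"twist":-0.02},{"claw":0,"dx":-0.2,"dy":0,"dz":0,"twist":-0.03}]'
python3 -c "
from h import *;st()"
```

```text
clock: 16.75
tool_pos: [0.5221, 0.0605, 0.1202]
eef_rot: [0.783, 0.622, 0.0, -0.0]
contact_force: [-2.0, 0.0, 0.1]
opening: 0.125
finger_force: 25.0
yaw 1.3427 pos [0.5221 0.0605 0.1202] q [-0.04  0.75 -0.26  1.97  0.4   0.47 -0.83] F [-2.04  0.04  0.13] M [-0.129  0.524  0.047] grip 24.999687534291297
```

```bash
python3 -m pendant '[{"claw":0,"dx":-0.2,"dy":0,"dz":-0.1,"twist":-0.02},{"claw":0,"dx":-0.2,"dy":0,"dz":-0.1,"twist":-0.02}]'
python3 -c "
from h import *;st()"
```

```text
clock: 16.95
tool_pos: [0.522, 0.0605, 0.1202]
eef_rot: [0.789, 0.614, 0.0, 0.0]
contact_force: [-1.4, 0.5, 0.7]
opening: 0.126
finger_force: 25.0
yaw 1.3232 pos [0.522  0.0605 0.1202] q [-0.05  0.75 -0.26  1.97  0.4   0.47 -0.84] F [-1.35  0.49  0.67] M [-0.149  0.481  0.035] grip 24.999879553215578
```

```bash
python3 -m pendant '[{"claw":0,"dx":-0.1,"dy":0,"dz":0,"twist":-0.02},{"claw":0,"dx":-0.1,"dy":0,"dz":0,"twist":-0.03}]'
python3 -c "
from h import *;st()"
```

```text
clock: 17.15
tool_pos: [0.5219, 0.0605, 0.1202]
eef_rot: [0.798, 0.602, 0.0, 0.0]
contact_force: [-1.5, -0.6, -0.1]
opening: 0.122
finger_force: 25.0
yaw 1.2929 pos [0.5219 0.0605 0.1202] q [-0.05  0.75 -0.25  1.97  0.39  0.47 -0.86] F [-1.49 -0.63 -0.14] M [-0.036  0.475  0.193] grip 24.99980879947543
```

```bash
python3 -m pendant '[{"claw":0,"dx":-0.1,"dy":0,"dz":0,"twist":-0.01},{"claw":0,"dx":-0.1,"dy":0,"dz":0,"twist":-0.02}]'
python3 -c "
from h import *;st()"
```

```text
clock: 17.35
tool_pos: [0.5219, 0.0605, 0.1201]
eef_rot: [0.804, 0.595, 0.0, 0.0]
contact_force: [-2.2, 0.4, -1.5]
opening: 0.123
finger_force: 25.0
yaw 1.2734 pos [0.5219 0.0605 0.1201] q [-0.05  0.75 -0.25  1.97  0.38  0.47 -0.87] F [-2.2   0.43 -1.53] M [-0.026  0.341  0.174] grip 24.99977846397087
```

```bash
python3 -m pendant '[{"claw":0,"dx":0.25,"dy":0,"dz":0,"twist":0.1},{"claw":0,"dx":0.5,"dy":0,"dz":0,"twist":0.2},{"claw":0,"dx":0.8,"dy":0,"dz":0,"twist":0.3},{"claw":0,"dx":1.0,"dy":0.05,"dz":0,"twist":0.4},{"claw":0,"dx":1.3,"dy":0.1,"dz":0,"twist":0.5}]'
python3 -c "
from h import *;st()"
```

```text
clock: 17.85
tool_pos: [0.5233, 0.0603, 0.1202]
eef_rot: [0.631, 0.776, 0.0, 0.0]
contact_force: [-1.7, 0.0, 0.1]
opening: 0.123
finger_force: 25.0
yaw 1.7762 pos [0.5233 0.0603 0.1202] q [ 0.03  0.77 -0.38  1.96  0.55  0.52 -0.54] F [-1.69  0.02  0.15] M [-0.072  0.36  -0.055] grip 25.000027788919397
```

```bash
python3 -m pendant '[{"claw":0,"dx":0.25,"dy":0.1,"dz":0,"twist":0.1},{"claw":0,"dx":0.5,"dy":0.25,"dz":0,"twist":0.2},{"claw":0,"dx":0.7,"dy":0.4,"dz":0,"twist":0.3},{"claw":0,"dx":0.9,"dy":0.55,"dz":0,"twist":0.4}]'
python3 -c "
from h import *;st()"
```

```text
clock: 18.25
tool_pos: [0.5243, 0.0608, 0.1202]
eef_rot: [0.464, 0.886, 0.0, 0.0]
contact_force: [-1.3, 0.1, 0.7]
opening: 0.123
finger_force: 25.0
yaw 2.1761 pos [0.5243 0.0608 0.1202] q [ 0.09  0.79 -0.49  1.95  0.67  0.57 -0.25] F [-1.33  0.15  0.66] M [-0.151  0.284 -0.032] grip 25.00033270684071
```

```bash
python3 -m pendant '[{"claw":0,"dx":0.15,"dy":0.2,"dz":0,"twist":0.1},{"claw":0,"dx":0.3,"dy":0.4,"dz":0,"twist":0.2},{"claw":0,"dx":0.4,"dy":0.6,"dz":0,"twist":0.3},{"claw":0,"dx":0.55,"dy":0.85,"dz":0,"twist":0.4}]'
python3 -c "
from h import *;st()"
```

```text
clock: 18.65
tool_pos: [0.5249, 0.0617, 0.1202]
eef_rot: [0.279, 0.96, 0.0, 0.0]
contact_force: [-1.3, -1.1, 0.7]
opening: 0.125
finger_force: 25.0
yaw 2.5758 pos [0.5249 0.0617 0.1202] q [ 0.15  0.81 -0.6   1.95  0.77  0.63  0.05] F [-1.33 -1.1   0.68] M [-0.119  0.213 -0.071] grip 25.000545645598322
```

```bash
python3 -m pendant '[{"claw":0,"dx":0.1,"dy":0.25,"dz":0,"twist":0.1},{"claw":0,"dx":0.15,"dy":0.5,"dz":0,"twist":0.2}]'
python3 -c "
from h import *;st()"
```

```text
clock: 18.85
tool_pos: [0.5251, 0.0621, 0.1202]
eef_rot: [0.182, 0.983, 0.0, 0.0]
contact_force: [-1.6, -0.4, 0.1]
opening: 0.122
finger_force: 25.0
yaw 2.7757 pos [0.5251 0.0621 0.1202] q [ 0.18  0.82 -0.65  1.94  0.81  0.66  0.21] F [-1.62 -0.4   0.09] M [-0.038  0.186 -0.078] grip 25.00064048334025
```

```bash
python3 -m pendant '[{"claw":0,"dx":0,"dy":0.1,"dz":0,"twist":0.04},{"claw":0,"dx":0,"dy":0.1,"dz":0,"twist":0.04}]'
python3 -c "
from h import *;st()"
```

```text
clock: 19.05
tool_pos: [0.5251, 0.0623, 0.1202]
eef_rot: [0.164, 0.986, 0.0, 0.0]
contact_force: [-1.7, -0.6, 1.0]
opening: 0.122
finger_force: 25.0
yaw 2.812 pos [0.5251 0.0623 0.1202] q [ 0.19  0.82 -0.66  1.94  0.82  0.67  0.24] F [-1.7  -0.62  0.99] M [-0.172  0.085 -0.042] grip 24.999563503079116
```

```bash
python3 -m pendant '[{"claw":0,"dx":0,"dy":0.1,"dz":0,"twist":0.04},{"claw":0,"dx":0,"dy":0.1,"dz":0,"twist":0.04}]'
python3 -c "
from h import *;st()"
```

```text
clock: 19.25
tool_pos: [0.5251, 0.0624, 0.1202]
eef_rot: [0.144, 0.99, 0.0, 0.0]
contact_force: [-0.3, 0.1, -0.2]
opening: 0.124
finger_force: 25.0
yaw 2.8518 pos [0.5251 0.0624 0.1202] q [ 0.19  0.83 -0.67  1.94  0.83  0.67  0.27] F [-0.26  0.1  -0.17] M [-0.155  0.058 -0.095] grip 24.999494591611437
```

```bash
python3 -m pendant '[{"claw":0,"dx":0,"dy":0.1,"dz":0,"twist":0.03},{"claw":0,"dx":0,"dy":0.1,"dz":0,"twist":0.03}]'
python3 -c "
from h import *;st()"
```

```text
clock: 19.45
tool_pos: [0.5251, 0.0625, 0.1202]
eef_rot: [0.129, 0.992, 0.0, 0.0]
contact_force: [-0.3, -1.6, 0.1]
opening: 0.122
finger_force: 25.0
yaw 2.8835 pos [0.5251 0.0625 0.1202] q [ 0.19  0.83 -0.68  1.94  0.84  0.68  0.29] F [-0.33 -1.59  0.1 ] M [-0.242 -0.113 -0.048] grip 24.99956477084197
```

```bash
python3 -m pendant '[{"claw":0,"dx":0,"dy":0,"dz":0,"twist":0.015},{"claw":0,"dx":0,"dy":0,"dz":0,"twist":0.02}]'
python3 -c "
from h import *;st()"
```

```text
clock: 19.65
tool_pos: [0.525, 0.0626, 0.1202]
eef_rot: [0.119, 0.993, 0.0, 0.0]
contact_force: [-0.2, -1.4, -0.5]
opening: 0.119
finger_force: 25.0
yaw 2.9039 pos [0.525  0.0626 0.1202] q [ 0.2   0.83 -0.69  1.94  0.84  0.68  0.31] F [-0.23 -1.38 -0.5 ] M [-0.293 -0.265 -0.059] grip 24.999784154933877
```

```bash
python3 -m pendant '[{"claw":0,"dx":0,"dy":-0.1,"dz":0,"twist":0.015},{"claw":0,"dx":0,"dy":-0.1,"dz":0,"twist":0.02}]'
python3 -c "
from h import *;st()"
```

```text
clock: 19.85
tool_pos: [0.525, 0.0626, 0.1202]
eef_rot: [0.108, 0.994, 0.0, 0.0]
contact_force: [1.5, -1.5, -0.1]
opening: 0.126
finger_force: 25.0
yaw 2.9243 pos [0.525  0.0626 0.1202] q [ 0.2   0.83 -0.69  1.94  0.85  0.68  0.33] F [ 1.5  -1.52 -0.1 ] M [-0.228 -0.362 -0.027] grip 24.999832364846952
```

```bash
python3 -m pendant '[{"claw":0,"dx":0,"dy":-0.1,"dz":0,"twist":0.015},{"claw":0,"dx":0,"dy":-0.1,"dz":0,"twist":0.02}]'
python3 -c "
from h import *;st()"
```

```text
clock: 20.05
tool_pos: [0.525, 0.0627, 0.1202]
eef_rot: [0.098, 0.995, 0.0, 0.0]
contact_force: [0.6, -0.6, -0.9]
opening: 0.122
finger_force: 25.0
yaw 2.9445 pos [0.525  0.0627 0.1202] q [ 0.2   0.83 -0.7   1.94  0.85  0.69  0.34] F [ 0.57 -0.57 -0.88] M [-0.158 -0.454 -0.023] grip 24.99974678910803
```

```bash
python3 -m pendant '[{"claw":0,"dx":0.2,"dy":0,"dz":0,"twist":0.01},{"claw":0,"dx":0.3,"dy":0,"dz":0,"twist":0.02}]'
python3 -c "
from h import *;st()"
```

```text
clock: 20.25
tool_pos: [0.525, 0.0627, 0.1202]
eef_rot: [0.088, 0.996, 0.0, 0.0]
contact_force: [0.5, -0.3, 0.4]
opening: 0.12
finger_force: 25.0
yaw 2.9647 pos [0.525  0.0627 0.1202] q [ 0.21  0.84 -0.7   1.94  0.85  0.69  0.36] F [ 0.54 -0.26  0.36] M [-0.131 -0.361 -0.04 ] grip 25.00014503428247
```

```bash
python3 -m pendant '[{"claw":0,"dx":0.1,"dy":0,"dz":0,"twist":0.01},{"claw":0,"dx":0.1,"dy":0,"dz":0,"twist":0.02}]'
python3 -c "
from h import *;st()"
```

```text
clock: 20.45
tool_pos: [0.525, 0.0627, 0.1202]
eef_rot: [0.078, 0.997, 0.0, 0.0]
contact_force: [1.2, -0.2, -0.2]
opening: 0.128
finger_force: 25.0
yaw 2.9846 pos [0.525  0.0627 0.1202] q [ 0.21  0.84 -0.71  1.94  0.86  0.69  0.38] F [ 1.22 -0.15 -0.23] M [-0.053 -0.324 -0.073] grip 25.00014138990082
```

```bash
python3 -m pendant '[{"claw":0,"dx":0.1,"dy":0,"dz":0,"twist":0.02},{"claw":0,"dx":0.1,"dy":0,"dz":0,"twist":0.02}]'
python3 -c "
from h import *;st()"
```

```text
clock: 20.65
tool_pos: [0.5251, 0.0627, 0.1202]
eef_rot: [0.069, 0.998, 0.0, -0.0]
contact_force: [0.3, -0.2, 1.1]
opening: 0.125
finger_force: 25.0
yaw 3.0045 pos [0.5251 0.0627 0.1202] q [ 0.21  0.84 -0.71  1.94  0.86  0.7   0.39] F [ 0.27 -0.2   1.1 ] M [ 0.017 -0.234 -0.201] grip 24.999788249842823
```

```bash
python3 -m pendant '[{"claw":0,"dx":0.1,"dy":0,"dz":0,"twist":0.02},{"claw":0,"dx":0.1,"dy":0,"dz":0,"twist":0.02}]'
python3 -c "
from h import *;st()"
```

```text
clock: 20.85
tool_pos: [0.5251, 0.0628, 0.1202]
eef_rot: [0.059, 0.998, 0.0, -0.0]
contact_force: [0.1, 0.0, 1.1]
opening: 0.126
finger_force: 25.0
yaw 3.0244 pos [0.5251 0.0628 0.1202] q [ 0.21  0.84 -0.72  1.94  0.86  0.7   0.41] F [0.06 0.05 1.1 ] M [ 0.033 -0.181 -0.223] grip 24.99988946132362
```

Both stops felt (yaw 1.28 and 3.01), so the key's home angle is 2.845. Centring there and drawing it out.

```bash
python3 -m pendant '[{"claw":0,"dx":-0.2,"dy":0,"dz":0,"twist":-0.1},{"claw":0,"dx":-0.4,"dy":0,"dz":0,"twist":-0.18},{"claw":0,"dx":-0.4,"dy":0,"dz":0.5,"twist":-0.18},{"claw":0,"dx":-0.4,"dy":0,"dz":1,"twist":-0.18}]'
python3 -c "
from h import *;st()"
```

```text
clock: 21.25
tool_pos: [0.5247, 0.0625, 0.1211]
eef_rot: [0.147, 0.989, -0.0, -0.0]
contact_force: [0.8, 0.3, -0.8]
opening: 0.124
finger_force: 25.0
yaw 2.8462 pos [0.5247 0.0625 0.1211] q [ 0.19  0.83 -0.68  1.94  0.83  0.67  0.26] F [ 0.8   0.34 -0.77] M [ 0.02  -0.27  -0.047] grip 24.999722685897723
```

```bash
python3 -m pendant '[{"claw":0,"dx":0,"dy":0,"dz":0.7,"twist":0},{"claw":0,"dx":0,"dy":0,"dz":1.5,"twist":0},{"claw":0,"dx":0,"dy":0,"dz":1.5,"twist":0}]'
python3 -c "
from h import *;st()"
```

```text
clock: 21.55
tool_pos: [0.5248, 0.0625, 0.1227]
eef_rot: [0.148, 0.989, 0.0, -0.0]
contact_force: [0.6, -0.5, -0.1]
opening: 0.121
finger_force: 25.0
yaw 2.8443 pos [0.5248 0.0625 0.1227] q [ 0.19  0.82 -0.68  1.94  0.82  0.68  0.27] F [ 0.57 -0.5  -0.14] M [-0.018 -0.206 -0.017] grip 24.999753510346636
```

```bash
python3 -m pendant '[{"claw":0,"dx":0,"dy":0,"dz":1,"twist":0},{"claw":0,"dx":0,"dy":0,"dz":2,"twist":0},{"claw":0,"dx":0,"dy":0,"dz":3,"twist":0},{"claw":0,"dx":0,"dy":0,"dz":4,"twist":0}]'
python3 -c "
from h import *;st()"
```

```text
clock: 21.95
tool_pos: [0.5248, 0.0625, 0.1267]
eef_rot: [0.148, 0.989, 0.0, -0.0]
contact_force: [-0.3, 0.2, -0.0]
opening: 0.122
finger_force: 25.0
yaw 2.8439 pos [0.5248 0.0625 0.1267] q [ 0.2   0.82 -0.68  1.94  0.82  0.69  0.27] F [-0.34  0.18 -0.03] M [ 0.059 -0.236  0.042] grip 24.99969436903484
```

```bash
python3 -m pendant '[{"claw":0,"dx":0,"dy":0,"dz":1.5,"twist":0},{"claw":0,"dx":0,"dy":0,"dz":3,"twist":0},{"claw":0,"dx":0,"dy":0,"dz":4.5,"twist":0},{"claw":0,"dx":0,"dy":0,"dz":6,"twist":0}]'
python3 -c "
from h import *;st()"
```

```text
clock: 22.35
tool_pos: [0.5248, 0.0625, 0.1328]
eef_rot: [0.148, 0.989, 0.0, -0.0]
contact_force: [0.6, 0.0, -0.4]
opening: 0.124
finger_force: 25.0
yaw 2.8439 pos [0.5248 0.0625 0.1328] q [ 0.2   0.81 -0.69  1.94  0.8   0.7   0.28] F [ 0.64  0.04 -0.39] M [ 0.005 -0.173  0.014] grip 24.99981487984769
```

```bash
python3 -m pendant '[{"claw":0,"dx":0,"dy":0,"dz":4,"twist":0},{"claw":0,"dx":0,"dy":0,"dz":8,"twist":0},{"claw":0,"dx":0,"dy":0,"dz":12,"twist":0},{"claw":0,"dx":0,"dy":0,"dz":18,"twist":0},{"claw":0,"dx":0,"dy":0,"dz":40,"twist":0},{"claw":0,"dx":0,"dy":0,"dz":68,"twist":0},{"claw":0,"dx":0,"dy":-20,"dz":68,"twist":0},{"claw":0,"dx":0,"dy":-60,"dz":68,"twist":-0.1}]'
python3 -m pendant '[{"claw":0,"dx":-1,"dy":-40,"dz":0,"twist":-0.09},{"claw":0,"dx":-1,"dy":-80,"dz":0,"twist":-0.095},{"claw":0,"dx":-1,"dy":-120,"dz":0,"twist":-0.095},{"claw":0,"dx":-1,"dy":-160,"dz":0,"twist":-0.095},{"claw":0,"dx":-1,"dy":-200,"dz":0,"twist":-0.095},{"claw":0,"dx":-1,"dy":-230,"dz":0,"twist":-0.095},{"claw":0,"dx":-1,"dy":-247,"dz":0,"twist":-0.095},{"claw":0,"dx":-1,"dy":-247,"dz":0,"twist":-0.095}]'
python3 -m pendant '[{"claw":0,"dx":0,"dy":0,"dz":0,"twist":0},{"claw":0,"dx":0,"dy":0,"dz":0,"twist":0}]'
python3 - <<'E'
from h import *
st()
P,D=eyes.snapshot("scene");C=cloud("scene",D);C0=cloud("scene",np.load("scene.npy"))
m=(abs(C0[...,2]-.112)<.006)&(C0[...,0]>.57)&(C0[...,0]<.66)&(abs(C0[...,1]-.05)<.05)&(C[...,2]<.15)
print("lid dz",np.median((C-C0)[m][:,2]),m.sum())
s=r.get_state()["tool_pos"];a=proj("scene",s-[0,0,.0362]);print(a)
u,v=a.astype(int);cv2.imwrite("pics/g5.png",cv2.resize(P[v-50:v+70,u-60:u+60],None,fx=5,fy=5,interpolation=cv2.INTER_CUBIC));print(u,v)
E
```

```text
clock: 23.15
tool_pos: [0.5258, 0.0059, 0.2025]
eef_rot: [0.195, 0.981, 0.002, 0.001]
contact_force: [0.6, -0.0, -0.2]
opening: 0.125
finger_force: 25.0
clock: 23.95
tool_pos: [0.523, -0.2479, 0.2004]
eef_rot: [0.247, 0.969, -0.001, -0.0]
contact_force: [0.5, -0.9, -0.9]
opening: 0.126
finger_force: 25.0
clock: 24.15
tool_pos: [0.5242, -0.2424, 0.2011]
eef_rot: [0.243, 0.97, 0.001, 0.0]
contact_force: [-0.2, -0.5, 0.2]
opening: 0.123
finger_force: 25.0
yaw 2.6517 pos [ 0.5242 -0.2424  0.2011] q [ 0.79  0.77 -0.77  1.73  0.66  0.91  0.82] F [-0.22 -0.47  0.15] M [ 0.065 -0.15  -0.012] grip 24.999903253046796
lid dz 0.00954283327854999 1024
[252.6273 231.2384]
252 231
```

View pics/g5.png

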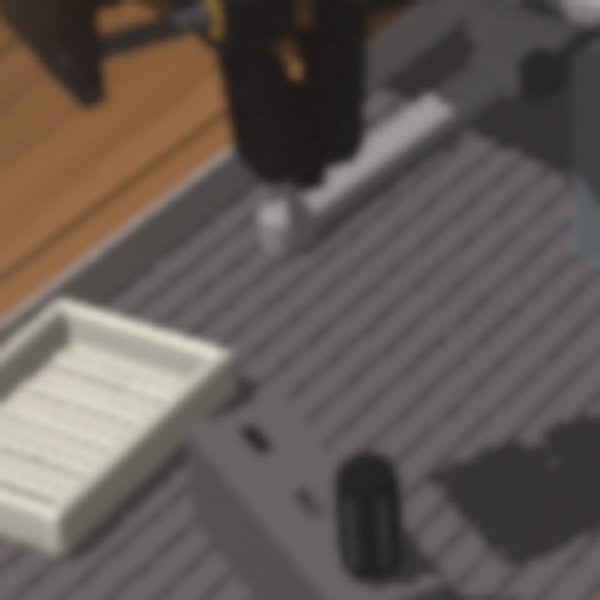

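```bash
python3 -m pendant '[{"claw":0,"dx":-0.3,"dy":-2.8,"dz":-20,"twist":0},{"claw":0,"dx":-0.3,"dy":-2.8,"dz":-60,"twist":0},{"claw":0,"dx":-0.3,"dy":-2.8,"dz":-90,"twist":0},{"claw":0,"dx":-0.3,"dy":-2.8,"dz":-100,"twist":0},{"claw":0,"dx":-0.3,"dy":-2.8,"dz":-100,"twist":0},{"claw":0,"dx":-0.3,"dy":-2.8,"dz":-100,"twist":0}]'
python3 -c "
from h import *;st()"
```

```text
clock: 24.8
tool_pos: [0.5247, -0.2466, 0.1019]
eef_rot: [0.243, 0.97, 0.0, 0.001]
contact_force: [0.2, -0.3, -0.6]
opening: 0.121
finger_force: 25.0
yaw 2.6498 pos [ 0.5247 -0.2466  0.1019] q [ 0.73  0.9  -0.66  1.8   0.81  0.73  0.7 ] F [ 0.21 -0.3  -0.6 ] M [ 0.064 -0.198 -0.034] grip 24.999705957015976
```

```bash
python3 -m pendant '[{"claw":0,"dx":-0.9,"dy":1.4,"dz":0,"twist":0},{"claw":0,"dx":-0.9,"dy":1.4,"dz":-4,"twist":0},{"claw":0,"dx":-0.9,"dy":1.4,"dz":-8,"twist":0},{"claw":0,"dx":-0.9,"dy":1.4,"dz":-9,"twist":0}]'
python3 -c "
from h import *;st()"
```

```text
clock: 25.2
tool_pos: [0.5224, -0.246, 0.0914]
eef_rot: [0.244, 0.97, -0.0, -0.0]
contact_force: [-0.5, 0.1, -0.1]
opening: 0.121
finger_force: 25.0
yaw 2.6487 pos [ 0.5224 -0.246   0.0914] q [ 0.72  0.91 -0.65  1.81  0.82  0.71  0.68] F [-0.5   0.13 -0.11] M [ 0.085 -0.131 -0.   ] grip 24.999770092545077
```

```bash
python3 -m pendant '[{"claw":0,"dx":0,"dy":0,"dz":-1,"twist":0},{"claw":0,"dx":0,"dy":0,"dz":-2,"twist":0},{"claw":0,"dx":0,"dy":0,"dz":-3,"twist":0},{"claw":0,"dx":0,"dy":0,"dz":-3,"twist":0}]'
python3 -c "
from h import *;st()"
```

```text
clock: 25.6
tool_pos: [0.5226, -0.2458, 0.0885]
eef_rot: [0.244, 0.97, 0.0, -0.0]
contact_force: [0.1, -0.1, 0.3]
opening: 0.124
finger_force: 25.0
yaw 2.6488 pos [ 0.5226 -0.2458  0.0885] q [ 0.72  0.92 -0.65  1.81  0.83  0.71  0.68] F [ 0.13 -0.11  0.26] M [ 0.019 -0.166 -0.033] grip 24.999763324158266
```

```bash
python3 -m pendant '[{"claw":0,"dx":0,"dy":0,"dz":-1,"twist":0},{"claw":0,"dx":0,"dy":0,"dz":-2,"twist":0},{"claw":0,"dx":0,"dy":0,"dz":-3,"twist":0},{"claw":0,"dx":0,"dy":0,"dz":-3,"twist":0}]'
python3 -c "
from h import *;st()"
```

```text
clock: 26.0
tool_pos: [0.5225, -0.2459, 0.0855]
eef_rot: [0.244, 0.97, 0.0, -0.0]
contact_force: [-0.2, 0.8, -1.1]
opening: 0.122
finger_force: 25.0
yaw 2.6488 pos [ 0.5225 -0.2459  0.0855] q [ 0.72  0.92 -0.64  1.81  0.83  0.7   0.68] F [-0.19  0.77 -1.14] M [-0.013 -0.146 -0.016] grip 24.999746665125713
```

```bash
python3 -m pendant '[{"claw":0,"dx":0.6,"dy":0.3,"dz":0,"twist":0},{"claw":0,"dx":1.2,"dy":0.6,"dz":0,"twist":0},{"claw":0,"dx":1.2,"dy":0.6,"dz":-1,"twist":0},{"claw":0,"dx":1.2,"dy":0.6,"dz":-2,"twist":0},{"claw":0,"dx":1.2,"dy":0.6,"dz":-3,"twist":0},{"claw":0,"dx":1.2,"dy":0.6,"dz":-3,"twist":0}]'
python3 -c "
from h import *;st()"
```

```text
clock: 26.6
tool_pos: [0.5237, -0.2452, 0.0824]
eef_rot: [0.244, 0.97, 0.0, -0.0]
contact_force: [-0.9, -0.8, 0.4]
opening: 0.126
finger_force: 25.0
yaw 2.6488 pos [ 0.5237 -0.2452  0.0824] q [ 0.72  0.93 -0.64  1.81  0.84  0.7   0.67] F [-0.93 -0.81  0.37] M [-0.04  -0.098  0.036] grip 24.99979717307724
```

```bash
python3 -m pendant '[{"claw":0,"dx":0,"dy":0,"dz":-1,"twist":0},{"claw":0,"dx":0,"dy":0,"dz":-2,"twist":0},{"claw":0,"dx":0,"dy":0,"dz":-3,"twist":0},{"claw":0,"dx":0,"dy":0,"dz":-4,"twist":0},{"claw":0,"dx":0,"dy":0,"dz":-4,"twist":0}]'
python3 -c "
from h import *;st()"
```

```text
clock: 27.1
tool_pos: [0.5237, -0.2452, 0.0785]
eef_rot: [0.244, 0.97, 0.0, -0.0]
contact_force: [0.4, -0.1, -0.4]
opening: 0.121
finger_force: 25.0
yaw 2.6489 pos [ 0.5237 -0.2452  0.0785] q [ 0.71  0.93 -0.63  1.81  0.84  0.69  0.67] F [ 0.37 -0.06 -0.43] M [ 0.008 -0.157  0.026] grip 24.99971280572936
```

```bash
python3 -m pendant '[{"claw":0,"dx":0,"dy":0,"dz":-2,"twist":0},{"claw":0,"dx":0,"dy":0,"dz":-4,"twist":0},{"claw":0,"dx":0,"dy":0,"dz":-6,"twist":0},{"claw":0,"dx":0,"dy":0,"dz":-8,"twist":0},{"claw":0,"dx":0,"dy":0,"dz":-8,"twist":0}]'
python3 -c "
from h import *;st()"
```

```text
clock: 27.6
tool_pos: [0.5236, -0.2452, 0.0703]
eef_rot: [0.244, 0.97, 0.0, -0.0]
contact_force: [-0.5, 0.7, 0.1]
opening: 0.118
finger_force: 25.0
yaw 2.6489 pos [ 0.5236 -0.2452  0.0703] q [ 0.71  0.94 -0.62  1.82  0.85  0.68  0.66] F [-0.52  0.71  0.06] M [ 0.014 -0.165  0.009] grip 24.99973120051436
```

```bash
python3 -m pendant '[{"claw":0,"dx":0,"dy":0,"dz":-2,"twist":0},{"claw":0,"dx":0,"dy":0,"dz":-4,"twist":0},{"claw":0,"dx":0,"dy":0,"dz":-6,"twist":0},{"claw":0,"dx":0,"dy":0,"dz":-7,"twist":0},{"claw":0,"dx":0,"dy":0,"dz":-7,"twist":0}]'
python3 -c "
from h import *;st()"
```

```text
clock: 28.1
tool_pos: [0.5238, -0.2452, 0.0634]
eef_rot: [0.244, 0.97, 0.0, -0.0]
contact_force: [-0.2, 0.4, 0.5]
opening: 0.123
finger_force: 25.0
yaw 2.6489 pos [ 0.5238 -0.2452  0.0634] q [ 0.7   0.95 -0.61  1.82  0.87  0.66  0.65] F [-0.21  0.43  0.48] M [-0.019 -0.17   0.009] grip 24.99969549360685
```

```bash
python3 -m pendant '[{"claw":0,"dx":0,"dy":0,"dz":-0.5,"twist":0},{"claw":0,"dx":0,"dy":0,"dz":-1,"twist":0},{"claw":0,"dx":0,"dy":0,"dz":-1.3,"twist":0},{"claw":0,"dx":0,"dy":0,"dz":-1.3,"twist":0}]'
python3 -c "
from h import *;st()"
```

```text
clock: 28.5
tool_pos: [0.5238, -0.2453, 0.0623]
eef_rot: [0.244, 0.97, 0.0, 0.0]
contact_force: [0.6, 0.2, -1.1]
opening: 0.121
finger_force: 25.0
yaw 2.6488 pos [ 0.5238 -0.2453  0.0623] q [ 0.7   0.95 -0.61  1.82  0.87  0.66  0.65] F [ 0.55  0.24 -1.07] M [ 0.005 -0.177  0.01 ] grip 24.99970358214341
```

```bash
python3 -m pendant '[{"claw":0,"dx":0,"dy":0,"dz":-0.4,"twist":0},{"claw":0,"dx":0,"dy":0,"dz":-0.4,"twist":0}]'
python3 -m pendant '[{"claw":0.3,"dx":0,"dy":0,"dz":-0.4,"twist":0},{"claw":0.5,"dx":0,"dy":0,"dz":-0.4,"twist":0},{"claw":0.5,"dx":0,"dy":0,"dz":-0.4,"twist":0},{"claw":0.5,"dx":0,"dy":0,"dz":-0.4,"twist":0}]'
python3 -m pendant '[{"claw":0.5,"dx":0,"dy":0,"dz":10,"twist":0},{"claw":0.5,"dx":0,"dy":0,"dz":30,"twist":0},{"claw":0.5,"dx":0,"dy":0,"dz":60,"twist":0},{"claw":0.5,"dx":0,"dy":0,"dz":100,"twist":0},{"claw":0.5,"dx":0,"dy":0,"dz":140,"twist":0},{"claw":0.5,"dx":-40,"dy":-40,"dz":140,"twist":0},{"claw":0.5,"dx":-80,"dy":-80,"dz":140,"twist":0},{"claw":0.5,"dx":-120,"dy":-120,"dz":140,"twist":0}]'
python3 -m pendant '[{"claw":0.5,"dx":-40,"dy":-40,"dz":0,"twist":0},{"claw":0.5,"dx":-60,"dy":-80,"dz":0,"twist":0},{"claw":0.5,"dx":-60,"dy":-80,"dz":0,"twist":0},{"claw":0.5,"dx":-60,"dy":-80,"dz":0,"twist":0}]'
python3 - <<'E'
from h import *
st()
P,D=eyes.snapshot("scene");C=cloud("scene",D);C0=cloud("scene",np.load("scene.npy"))
m=(abs(C0[...,2]-.112)<.006)&(C0[...,0]>.57)&(C0[...,0]<.66)&(abs(C0[...,1]-.05)<.05)&(C[...,2]<.15)
print("lid dz",np.median((C-C0)[m][:,2]))
T,D=eyes.snapshot("top");C=cloud("top",D);X=C[258:285,405:425];q=(X[...,2]>.08)&(X[...,2]<.098);p=X[q];print("key",q.sum(),p.mean(0),cv2.minAreaRect(p[:,:2].astype(np.float32)))
cv2.imwrite("pics/end.png",np.hstack([cv2.resize(P[210:330,160:310],(500,400)),cv2.resize(T[150:390,180:440],(300,400))]))
E
```

```text
clock: 28.7
tool_pos: [0.5239, -0.2453, 0.0622]
eef_rot: [0.244, 0.97, -0.0, 0.0]
contact_force: [-0.3, -0.9, 2.7]
opening: 0.128
finger_force: 25.0
clock: 29.1
tool_pos: [0.5239, -0.2452, 0.0615]
eef_rot: [0.244, 0.97, 0.0, -0.0]
contact_force: [-0.6, 0.4, -0.0]
opening: 0.462
finger_force: 0.0
clock: 29.9
tool_pos: [0.4168, -0.3524, 0.2027]
eef_rot: [0.243, 0.97, -0.0, 0.001]
contact_force: [0.4, -0.4, -0.1]
opening: 0.5
finger_force: 0.0
clock: 30.3
tool_pos: [0.3568, -0.4324, 0.2019]
eef_rot: [0.246, 0.969, 0.0, 0.0]
contact_force: [0.0, 0.1, 0.7]
opening: 0.502
finger_force: 0.0
yaw 2.6453 pos [ 0.3568 -0.4324  0.2019] q [ 1.26  0.76 -0.8   1.78  0.69  0.9   1.22] F [0.02 0.08 0.75] M [ 0.103 -0.141 -0.031] grip 0.0
lid dz 0.009398547167298155
key 110 [ 0.5232 -0.2429  0.0891] ((0.5235277414321899, -0.2434948980808258), (0.01092235092073679, 0.029897421598434448), 60.23806381225586)
```

View pics/end.png

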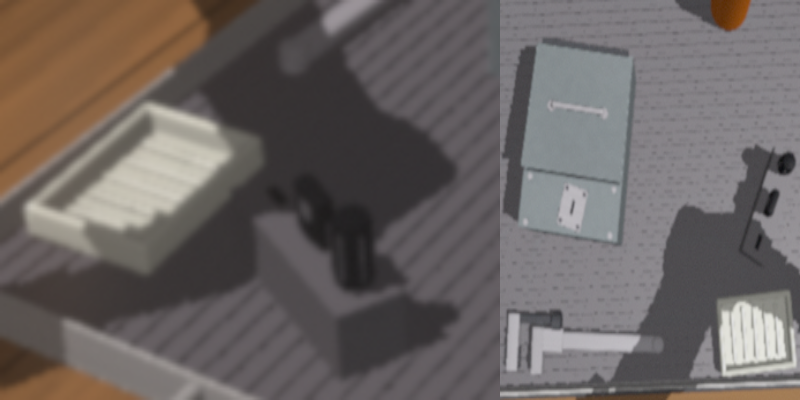

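The key stands upright in its slot (left view, 312,210), the lid is ajar (gap line in the right view at row 170), and nothing else has moved. Handing in.

```bash
python3 -c "
from h import *;print(r.finish_job())"
```

```text
the job is handed in; nothing more can be done
None
```

The job is handed in (no verdict came back): I turned the key to its stop, the lid sprang ajar and stayed so, and the key is back upright in its rack slot with nothing else disturbed; arm time was about 30 s of the 72 s allowed.

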